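# Pack the tool box in layers

### The job

Pack the blue steel tool box for a repair call. Lay the adjustable wrench flat and put the big impact socket on the bottom of the box, then lower the grey lift-out tray in over them so that it sits level and right way up on its ledges (either end first), and last lay the meter face up in one of the tray's two compartments and the ratchet, drive square up, in the other. The meter is delicate: set it down, do not drop it or turn it over; and leave the jar, the tape and the screwdriver where they are.

Things in the scene. Friction and masses are not known exactly. Their poses are not given: they have to be found in the camera images.
- toolbox: Blue steel tool box, open, fixed. Inside 340 (x) by 160 (y) mm, walls and floor 3 mm, rim 115 mm high. Origin: centre of its underside, on the table; x along its length, z up. A ledge on each end wall, 26 mm wide, top 66 mm above the origin, carries the tray; between the ledges (x -144 to +144 mm) the bottom is open from above. Under the seated tray 60 mm are free.
- tray_grip (a point): Grey lift-out tray, loose, 0.35 kg, 324 (x) by 144 (y) mm, walls 42 mm high, floor 4 mm. A cross wall at mid-length parts two compartments 154 by 138 mm (centres at x +82 and -82 mm) and carries a black grip bar 12 (x) by 90 (y) by 20 mm. Point: the bar's centre, 74 mm above the tray's underside, 140 mm above the box's origin when seated; 8 mm play all round in the box.
- carton: Low fruit carton, white outside, brown inside, fixed; wrench, socket, meter and ratchet start in it. 330 (x) by 260 (y) mm, walls 42 mm high (corner ears 56 mm), floor 4 mm thick. Origin: centre of its underside, x along its length.
- wrench_mid (a point): Bright steel adjustable wrench, 150 mm long, lying flat along its x, loose, 0.16 kg. Point: mid-length of the tool (in its handle), half-way up, 4.5 mm above what it lies on. Handle 16 mm wide (y), 9 mm thick, x -75 to +20 mm; head with jaws up to 44 mm wide, 12 mm thick, x +20 to +75 mm; z up.
- socket_mid (a point): Big dark impact socket standing with its mouth up, loose, 0.33 kg: 46 mm diameter, 52 mm high. Point: on its axis, half-way up (26 mm); z up.
- meter_mid (a point): Yellow pocket meter with black face, screen and round dial, lying face up, loose, 0.2 kg: 115 (x) by 60 (y) by 30 mm, the dial 6 mm more. Point: its centre, 15 mm above its underside; x along its length towards the screen, z out of its face.
- ratchet_mid (a point): Stubby ratchet handle, 115 mm long, lying along its x, loose, 0.17 kg. Black rubber grip of 21 mm diameter, x -57 to +12 mm; steel neck; round steel head of 35 mm diameter, 21 mm high, at x +40 mm, with a drive square pointing up (z) to 34 mm. Point: mid-length, on the grip's axis, 10.5 mm above what it lies on.
- bolt_jar: Bystander: amber glass jar with steel cap, 72 mm diameter, 85 mm high, loose. Origin: centre of its underside.
- tape_roll: Bystander: flat roll of black tape, 68 mm diameter, 19 mm high, loose. Origin: centre of its underside.
- screwdriver: Bystander: screwdriver with a red handle, about 190 mm long and 26 mm thick, lying on the table beyond the work, loose. Origin: under its middle, x along it to the tip.

How it is judged:
By the outcome, as a careful person would: the job done as asked, in the order asked, and still so for the second after the job is handed in, with the robot touching nothing.
It also fails if it takes over 144 s, if anything falls off the work surface, if the arm or the gripper's body presses on something with over 40 N, if the wrist force passes 120 N, or if a joint passes its speed limit or range.

### The arm

A 6-joint arm with a two-finger parallel gripper is mounted at the origin on the work surface. World frame = base frame: x ahead of the robot, y to its left, z up, the work surface at z = 0. Lengths are in m, angles in rad, forces in N, time in s.
With the tool pointing down it reaches from about 0.25 to 0.725 m from the base axis. Payload 4 kg.
Tool frame: the origin (TCP) lies between the finger pads; the fingertips stand 11 mm ahead of it and the grasp point (between the pads) lies 8 mm behind it (bot.tip_extent is the distance from the TCP to the fingertips, in m); z points along the fingers, y is the line along which they close (so a half turn about z gives the same grasp; the last joint's range is limited). The gripper opens to 85 mm and grips with 20 to 120 N. Pads are 22 mm wide; open, the fingers measure 114 mm over their backs; the gripper's body (76 mm by 85 mm) begins 54 mm behind the grasp point. The pads swing forward as they close: fully open they stand 13 mm farther back than shut.
Start: joints at [-1.223, 0.241, 0.005, 1.335, 0, 1.571], TCP at [0.17, -0.47, 0.242] pointing down, gripper open.
Joint ranges: [-2.72, 2.72], [-1.05, 1.87], [-1.09, 1.28], [-1.99, 2.15], [-1.42, 1.44], [-3.14, 3.14]. Speed limits (rad/s): [2.79, 2.79, 3.14, 3.14, 3.14, 3.14].

### API

Orientations are given as a unit quaternion [x, y, z, w].
In Python, from workcell import bot gives the robot as it stands. The module is installed in compiled form; this text tells all that it offers.
- The arm moves only by the tool drive_tool, never from a script. Its argument "rows" is a list of rows, each an object of numbers: "dx", "dy", "dz": the shift along the tool's x, y, z in units of 50 mm (1.0 is 50 mm); "wx", "wy", "wz": the turn, a rotation vector about the tool's x, y, z in units of 5 degrees (1.0 is 5 degrees); "hand": the finger opening in mm, from 0 to 85.4. A call has 1 to 20 rows; each row is the pose to reach, as a shift and turn from the pose commanded when the call began, along the tool's axes at that moment; what a row does not reach only later rows make up. A row lasts 1/10 s, in which the tool goes at most 50 mm and 8.59 degrees, less where a joint would pass 70% of its speed; a pose out of reach is approached as far as the arm can. A call with a gripper value outside its range is refused whole. The fingers move at their own pace and stop on an object; the grip force is fixed at half the most. Time passes only in rows, so rows that repeat a pose let the fingers close. It gives the time, the measured TCP pose, the force, the opening and the grip force at its end, in the units of the state.
- bot.get_obs(): the state, without advancing time (a new reading comes with each control period).
- bot.camera(name): name is "scene" or "top"; returns the picture (420x560x3 uint8, red, green, blue); there is no depth.
- bot.get_calibration(name): a dict with "vfov" (degrees; the focal length in pixels is half the picture's height over the tangent of half this angle, whatever the lens; pixels are square), "cx", "cy" (the principal point, pixels), "k1" (the pictures are not rectified: a ray, as slopes to the right and down, at radius r is drawn at 1 + k1 r^2 times it, then the intrinsics apply), "origin" and "rotation" of the camera in the world. Camera axes: x right, y up, looking along -z (the intrinsics and any distortion apply to the point x, -y, -z); pixel columns grow to the right and rows downward; lengths in m; the calibration is good to about 2 mm. A picture is of the moment at which its call begins. get_calibration takes no time and is no camera call.
- bot.job_done(): hands the job in; it is judged then, once.
Trained networks look in the newest picture that a camera, given by its name, has taken for a name from the list of things; names that differ only in an ending like _2 or _b are one class to them, and where a whole thing is asked for, a point or a joint stands for the part that bears it (a point fixed in the world has none). Each returns a list of dicts, best first, with "score" (0 to 1); they miss things now and then, are a little off and sometimes report something else, mostly with a low value. They report only what shows in the picture. A call takes as long as a camera call.
- bot.look_for(camera, thing): "extent" ([centre column, centre row, width, height] in pixels, round what is visible of it).
- bot.outline_of(camera, thing): "region" (420x560 bool, what is visible of it) and "extent" ([centre column, centre row, width, height] in pixels, round what is visible of it).
The state is a dict: "clock": time; "joint_pos": joint angles; "joint_vel": joint speeds; "tau": joint torques, N m; "eef_pos": TCP position; "tool_rot": TCP orientation; "ft_force": force on the tool from outside, world axes, zero at the start; "ft_torque": the same for the moment, N m; "grip_width": finger opening in m; "grasp_force": force on a finger pad.
Only numpy, scipy, OpenCV 4.12 (cv2) and the standard library are available. Lean on these libraries where they do the work, as an engineer would, in place of code of your own. Each camera call takes 0.05 s, during which the arm holds its last target. There are 200 camera calls.

## Working session

There is one attempt and no reset: what is moved stays moved. The work goes in short steps, Python scripts to look and compute and a tool call to move; the robot and the scene stay as the last step left them, time stands still between calls to the robot, and variables do not carry over. Pictures are saved under pics/ and viewed, at most 14 in all, crops included, and the job is handed in when it is done.

Besides the shell and the picture viewer there is one more tool, called as name(argument=value, ...), one argument or row to a line, values as JSON. drive_tool: Moves the arm, as the interface text tells. Its arguments: {"type":"object","properties":{"rows":{"type":"array","items":{"type":"object","properties":{"dx":{"type":"number"},"dy":{"type":"number"},"dz":{"type":"number"},"wx":{"type":"number"},"wy":{"type":"number"},"wz":{"type":"number"},"hand":{"type":"number"}}}}},"required":["rows"]}

```bash
mkdir -p pics
cat > h.py <<'E'
import numpy as np, cv2
from scipy.spatial.transform import Rotation as R
from workcell import bot
def cal(n):
    c=bot.get_calibration(n); f=210/np.tan(np.radians(c['vfov'])/2); return c,f
def Rm(c):
    r=np.array(c['rotation']); return r if r.shape==(3,3) else R.from_quat(r).as_matrix()
def ray(n,u,v):
    c,f=cal(n); a=np.array([(u-c['cx'])/f,(v-c['cy'])/f]); b=a.copy()
    for _ in range(20): b=a/(1+c['k1']*(b@b))
    d=Rm(c)@np.array([b[0],-b[1],-1]); return np.array(c['origin']),d
def at(n,u,v,z):
    o,d=ray(n,u,v); return (o+d*(z-o[2])/d[2]).round(4)
def proj(n,p):
    c,f=cal(n); q=Rm(c).T@(np.array(p)-np.array(c['origin'])); b=np.array([q[0],-q[1]])/-q[2]
    b=b*(1+c['k1']*(b@b)); return b*f+[c['cx'],c['cy']]
def save(n,name):
    im=bot.camera(n); cv2.imwrite('pics/'+name,cv2.cvtColor(im,cv2.COLOR_RGB2BGR)); return im
def axis(m):
    v,u=np.nonzero(m); return cv2.minAreaRect(np.stack([u,v],1).astype(np.float32))
E
python3 - <<'E'
from h import *
for n in('top','scene'):
    save(n,n+'0.png'); print(bot.get_calibration(n))
o=bot.get_obs(); print(o['eef_pos'],o['tool_rot'],o['clock'])
for t in['toolbox','tray_grip','carton','wrench_mid','socket_mid','meter_mid','ratchet_mid','bolt_jar','tape_roll','screwdriver']:
    r=bot.outline_of('top',t)
    for d in r[:2]: print(t,round(d['score'],2),np.round(d['extent']),np.round(np.array([*axis(d['region'])[0],*axis(d['region'])[1],axis(d['region'])[2]])))
E
```

```text
{'vfov': 42.37348725079397, 'cx': 283.7336320486726, 'cy': 211.37633478700985, 'k1': -0.08852531272198794, 'origin': array([0.43534173, 0.01652162, 1.57688337]), 'rotation': array([ 0.03228534, -0.04116035, -0.69707606,  0.71508632])}
{'vfov': 53.134803245765575, 'cx': 286.12477423993016, 'cy': 206.51879990306688, 'k1': -0.09520932430944375, 'origin': array([ 1.26898156, -0.32157604,  0.64735011]), 'rotation': array([0.36802307, 0.23631917, 0.49438926, 0.7511934 ])}
[ 0.17023318 -0.46956996  0.24149777] [ 9.84916727e-01  1.73026488e-01 -1.68892323e-04 -9.20376585e-04] 0.1
toolbox 0.82 [387. 243.  76. 130.] [385. 242. 130.  68.  85.]
tray_grip 0.57 [282. 242.  60. 120.] [282. 244. 116.  51.  88.]
carton 0.59 [322. 148.  24.  26.] [322. 150.  23.  22.  90.]
carton 0.44 [387. 242.  80. 132.] [385. 242. 129.  69.  84.]
wrench_mid 0.77 [209. 265.  14.  52.] [208. 264.  13.  52.   1.]
socket_mid 0.72 [162. 215.  24.  20.] [163. 215.  16.  18.  90.]
meter_mid 0.57 [162. 263.  26.  38.] [164. 264.  39.  22.  90.]
ratchet_mid 0.65 [208. 214.  21.  40.] [206. 214.  12.  39.  22.]
bolt_jar 0.9 [260. 142.  23.  30.] [262. 140.  28.  23.  90.]
tape_roll 0.58 [322. 148.  20.  24.] [322. 149.  22.  22.  90.]
screwdriver 0.69 [185. 160.  67.  15.] [184. 160.  65.  10.   3.]
```

Run:
```python
import cv2
a=cv2.imread('pics/top0.png')[110:340,110:450]
cv2.imwrite('pics/t0c.png',cv2.resize(a,None,fx=2.35,fy=2.35,interpolation=cv2.INTER_CUBIC))
```

```text
(no output)
```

View pics/t0c.png

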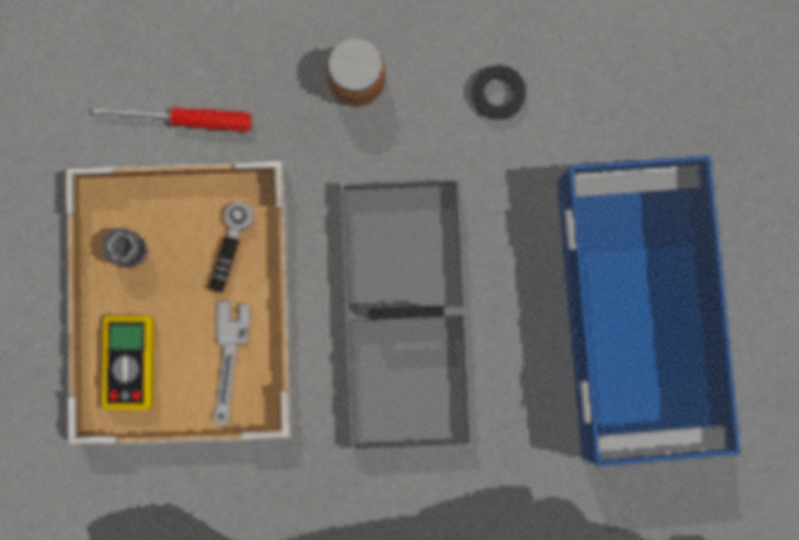

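View pics/scene0.png

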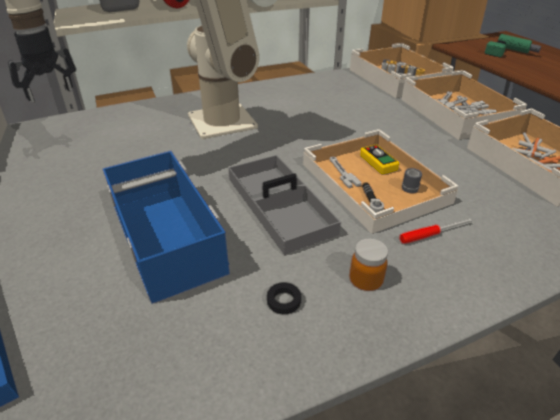

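The top view shows the carton on the left (meter, wrench, ratchet, socket inside), the tray in the middle with its bar at crop (405,312), and the box on the right with corners at (568,167), (711,157), (739,453) and (597,464). The scene view confirms everything is upright.

Run:
```python
from h import *
P=lambda x,y,z:at('top',110+x/2.35,110+y/2.35,z)[:2]
def quad(n,pts,z):
    q=np.array([P(*p,z) for p in pts]); tl,tr,br,bl=q
    a=(tl+tr-bl-br)/2; w=(tl+bl-tr-br)/2
    print(n,'c',q.mean(0).round(4),'yaw',np.degrees(np.arctan2(a[1],a[0])).round(1),'L,W',np.linalg.norm(a).round(3),np.linalg.norm(w).round(3))
quad('box',[(568,167),(711,157),(739,453),(597,464)],.115)
quad('tray',[(341,186),(458,181),(468,441),(354,447)],.042)
quad('carton',[(68,170),(282,163),(289,436),(71,441)],.056)
a,b=P(368,312,.08),P(444,312,.08); print('bar',a,b,(a+b)/2)
quad('meter',[(104,317),(152,316),(153,408),(104,410)],.032)
print('socket',P(124,243,.056),'net')
print('wr head tip',P(233,303,.014),'tail',P(220,421,.012))
print('rt head',P(238,214,.03),'tail',P(215,290,.015))
for t,h in[('wrench_mid',.012),('socket_mid',.05),('meter_mid',.03),('ratchet_mid',.018)]:
    d=bot.outline_of('top',t)[0]; (u,v),_,_=axis(d['region']); print(t,at('top',u,v,h),'ext',at('top',*d['extent'][:2],h))
for t,h in[('socket_mid',.03),('meter_mid',.025),('tray_grip',.03)]:
    bot.camera('scene'); r=bot.look_for('scene',t)
    if r: print(t,at('scene',*r[0]['extent'][:2],h),r[0]['score'])
```

```text
box c [ 0.5136 -0.286 ] yaw 5.9 L,W 0.344 0.167
tray c [0.5055 0.0007] yaw 4.0 L,W 0.315 0.14
carton c [0.5112 0.274 ] yaw 3.5 L,W 0.326 0.26
bar [0.5033 0.0448] [ 0.5056 -0.0445] [5.0445e-01 1.5000e-04]
meter c [0.4365 0.3342] yaw 2.8 L,W 0.112 0.059
socket [0.5795 0.3409] net
wr head tip [0.513  0.2121] tail [0.3687 0.2229]
rt head [0.6213 0.2082] tail [0.5283 0.2347]
wrench_mid [0.4406 0.2127 0.012 ] ext [0.4378 0.2108 0.012 ]
socket_mid [0.5755 0.3413 0.05  ] ext [0.5749 0.3427 0.05  ]
meter_mid [0.4387 0.3363 0.03  ] ext [0.4389 0.3412 0.03  ]
ratchet_mid [0.5833 0.2236 0.018 ] ext [0.5848 0.2171 0.018 ]
socket_mid [0.5802 0.3422 0.03  ] 0.9
tray_grip [ 0.5517 -0.0065  0.03  ] 0.84
```

```bash
cat >> h.py <<'E'
def mv(*targets):
    "each target: x,y,z,phi(deg of tool x). prints units relative to the current pose"
    o=bot.get_obs(); p=np.array(o['eef_pos']); q=R.from_quat(o['tool_rot'])
    print('t',round(o['clock'],2),'p',p.round(4),'w',round(o['grip_width']*1e3,1))
    for x,y,z,ph in targets:
        d=q.inv().apply(np.array([x,y,z])-p)/.05
        c,s=np.cos(np.radians(ph)),np.sin(np.radians(ph))
        T=R.from_matrix(np.array([[c,s,0],[s,-c,0],[0,0,-1]]))
        w=np.degrees((q.inv()*T).as_rotvec())/5
        print('d',d.round(2),'w',w.round(2))
E
python3 - <<'E'
from h import *
print(bot.tip_extent); mv((.443,.2173,.20,175.7))
E
```

```text
0.011
t 1.1 p [ 0.1704 -0.47    0.2423] w 85.0
d [  9.81 -11.07   0.85] w [ -0.    -0.   -31.15]
```

drive_tool(
  rows=[
    {"dx":9.81,"dy":-11.07,"dz":0,"wz":-31.15,"hand":40},
    {"dx":9.81,"dy":-11.07,"dz":0,"wz":-31.15,"hand":40},
    {"dx":9.81,"dy":-11.07,"dz":0,"wz":-31.15,"hand":40},
    {"dx":9.81,"dy":-11.07,"dz":0,"wz":-31.15,"hand":40},
    {"dx":9.81,"dy":-11.07,"dz":0,"wz":-31.15,"hand":40},
    {"dx":9.81,"dy":-11.07,"dz":0,"wz":-31.15,"hand":40},
    {"dx":9.81,"dy":-11.07,"dz":0,"wz":-31.15,"hand":40},
    {"dx":9.81,"dy":-11.07,"dz":0,"wz":-31.15,"hand":40},
    {"dx":9.81,"dy":-11.07,"dz":0,"wz":-31.15,"hand":40},
    {"dx":9.81,"dy":-11.07,"dz":0,"wz":-31.15,"hand":40},
    {"dx":9.81,"dy":-11.07,"dz":0,"wz":-31.15,"hand":40},
    {"dx":9.81,"dy":-11.07,"dz":0,"wz":-31.15,"hand":40},
    {"dx":9.81,"dy":-11.07,"dz":0,"wz":-31.15,"hand":40},
    {"dx":9.81,"dy":-11.07,"dz":0,"wz":-31.15,"hand":40},
    {"dx":9.81,"dy":-11.07,"dz":0,"wz":-31.15,"hand":40},
    {"dx":9.81,"dy":-11.07,"dz":0,"wz":-31.15,"hand":40},
    {"dx":9.81,"dy":-11.07,"dz":0,"wz":-31.15,"hand":40},
    {"dx":9.81,"dy":-11.07,"dz":0,"wz":-31.15,"hand":40},
    {"dx":9.81,"dy":-11.07,"dz":0,"wz":-31.15,"hand":40},
    {"dx":9.81,"dy":-11.07,"dz":0,"wz":-31.15,"hand":40},
  ],
)

```text
invalid input at $.rows[0]: expected keys dx, dy, dz, wx, wy, wz, hand
```

drive_tool(
  rows=[
    {"dx":9.8,"dy":-11.1,"dz":0,"wx":0,"wy":0,"wz":-31.2,"hand":40},
    {"dx":9.8,"dy":-11.1,"dz":0,"wx":0,"wy":0,"wz":-31.2,"hand":40},
    {"dx":9.8,"dy":-11.1,"dz":0,"wx":0,"wy":0,"wz":-31.2,"hand":40},
    {"dx":9.8,"dy":-11.1,"dz":0,"wx":0,"wy":0,"wz":-31.2,"hand":40},
    {"dx":9.8,"dy":-11.1,"dz":0,"wx":0,"wy":0,"wz":-31.2,"hand":40},
    {"dx":9.8,"dy":-11.1,"dz":0,"wx":0,"wy":0,"wz":-31.2,"hand":40},
    {"dx":9.8,"dy":-11.1,"dz":0,"wx":0,"wy":0,"wz":-31.2,"hand":40},
    {"dx":9.8,"dy":-11.1,"dz":0,"wx":0,"wy":0,"wz":-31.2,"hand":40},
    {"dx":9.8,"dy":-11.1,"dz":0,"wx":0,"wy":0,"wz":-31.2,"hand":40},
    {"dx":9.8,"dy":-11.1,"dz":0,"wx":0,"wy":0,"wz":-31.2,"hand":40},
    {"dx":9.8,"dy":-11.1,"dz":0,"wx":0,"wy":0,"wz":-31.2,"hand":40},
    {"dx":9.8,"dy":-11.1,"dz":0,"wx":0,"wy":0,"wz":-31.2,"hand":40},
    {"dx":9.8,"dy":-11.1,"dz":0,"wx":0,"wy":0,"wz":-31.2,"hand":40},
    {"dx":9.8,"dy":-11.1,"dz":0,"wx":0,"wy":0,"wz":-31.2,"hand":40},
    {"dx":9.8,"dy":-11.1,"dz":0,"wx":0,"wy":0,"wz":-31.2,"hand":40},
    {"dx":9.8,"dy":-11.1,"dz":0,"wx":0,"wy":0,"wz":-31.2,"hand":40},
    {"dx":9.8,"dy":-11.1,"dz":0,"wx":0,"wy":0,"wz":-31.2,"hand":40},
    {"dx":9.8,"dy":-11.1,"dz":0,"wx":0,"wy":0,"wz":-31.2,"hand":40},
    {"dx":9.8,"dy":-11.1,"dz":0,"wx":0,"wy":0,"wz":-31.2,"hand":40},
    {"dx":9.8,"dy":-11.1,"dz":0,"wx":0,"wy":0,"wz":-31.2,"hand":40},
  ],
)

```text
clock: 3.1
eef_pos: [0.4419, 0.2187, 0.2423]
tool_rot: [0.037, 0.999, -0.0, 0.0]
ft_force: [0.1, -0.9, -0.3]
grip_width: 0.0404
grasp_force: 0.0
```

Run:
```python
from h import *
mv((.443,.2173,.06,175.7),(.443,.2173,.017,175.7))
```

```text
t 3.1 p [0.4419 0.2187 0.2423] w 40.4
d [-0.02 -0.03  3.65] w [-0.    0.    0.02]
d [-0.02 -0.03  4.51] w [-0.    0.    0.02]
```

drive_tool(
  rows=[
    {"dx":0,"dy":0,"dz":1,"wx":0,"wy":0,"wz":0,"hand":40},
    {"dx":0,"dy":0,"dz":2,"wx":0,"wy":0,"wz":0,"hand":40},
    {"dx":0,"dy":0,"dz":3,"wx":0,"wy":0,"wz":0,"hand":40},
    {"dx":0,"dy":0,"dz":3.6,"wx":0,"wy":0,"wz":0,"hand":40},
    {"dx":0,"dy":0,"dz":4,"wx":0,"wy":0,"wz":0,"hand":40},
    {"dx":0,"dy":0,"dz":4.3,"wx":0,"wy":0,"wz":0,"hand":40},
    {"dx":0,"dy":0,"dz":4.5,"wx":0,"wy":0,"wz":0,"hand":40},
    {"dx":0,"dy":0,"dz":4.5,"wx":0,"wy":0,"wz":0,"hand":40},
    {"dx":0,"dy":0,"dz":4.5,"wx":0,"wy":0,"wz":0,"hand":0},
    {"dx":0,"dy":0,"dz":4.5,"wx":0,"wy":0,"wz":0,"hand":0},
    {"dx":0,"dy":0,"dz":4.5,"wx":0,"wy":0,"wz":0,"hand":0},
    {"dx":0,"dy":0,"dz":4.5,"wx":0,"wy":0,"wz":0,"hand":0},
    {"dx":0,"dy":0,"dz":4.5,"wx":0,"wy":0,"wz":0,"hand":0},
    {"dx":0,"dy":0,"dz":4.5,"wx":0,"wy":0,"wz":0,"hand":0},
  ],
)

```text
clock: 4.5
eef_pos: [0.4428, 0.219, 0.0185]
tool_rot: [0.036, 0.999, 0.0, 0.001]
ft_force: [-0.6, -1.2, 6.1]
grip_width: 0.0137
grasp_force: 59.3
```

Run:
```python
from h import *
mv((.443,.219,.24,175.7),(.459,-.2917,.24,185.9))
```

```text
t 4.5 p [0.4428 0.219  0.0185] w 13.7
d [-0.01  0.   -4.43] w [0.01 0.02 0.04]
d [ -1.06 -10.16  -4.44] w [ 0.01  0.03 -2.  ]
```

drive_tool(
  rows=[
    {"dx":0,"dy":0,"dz":-0.4,"wx":0,"wy":0,"wz":0,"hand":0},
    {"dx":0,"dy":0,"dz":-1,"wx":0,"wy":0,"wz":0,"hand":0},
    {"dx":0,"dy":0,"dz":-2,"wx":0,"wy":0,"wz":0,"hand":0},
    {"dx":0,"dy":0,"dz":-3,"wx":0,"wy":0,"wz":0,"hand":0},
    {"dx":0,"dy":0,"dz":-4,"wx":0,"wy":0,"wz":0,"hand":0},
    {"dx":0,"dy":-0.6,"dz":-4.4,"wx":0,"wy":0,"wz":0,"hand":0},
    {"dx":-0.2,"dy":-1.5,"dz":-4.4,"wx":0,"wy":0,"wz":-0.5,"hand":0},
    {"dx":-0.3,"dy":-2.5,"dz":-4.4,"wx":0,"wy":0,"wz":-0.7,"hand":0},
    {"dx":-0.4,"dy":-3.5,"dz":-4.4,"wx":0,"wy":0,"wz":-1,"hand":0},
    {"dx":-0.5,"dy":-4.5,"dz":-4.4,"wx":0,"wy":0,"wz":-1.2,"hand":0},
    {"dx":-0.6,"dy":-5.5,"dz":-4.4,"wx":0,"wy":0,"wz":-1.4,"hand":0},
    {"dx":-0.7,"dy":-6.5,"dz":-4.4,"wx":0,"wy":0,"wz":-1.6,"hand":0},
    {"dx":-0.8,"dy":-7.5,"dz":-4.4,"wx":0,"wy":0,"wz":-1.8,"hand":0},
    {"dx":-0.9,"dy":-8.5,"dz":-4.4,"wx":0,"wy":0,"wz":-2,"hand":0},
    {"dx":-1,"dy":-9.4,"dz":-4.4,"wx":0,"wy":0,"wz":-2,"hand":0},
    {"dx":-1.06,"dy":-9.9,"dz":-4.4,"wx":0,"wy":0,"wz":-2,"hand":0},
    {"dx":-1.06,"dy":-10.16,"dz":-4.4,"wx":0,"wy":0,"wz":-2,"hand":0},
    {"dx":-1.06,"dy":-10.16,"dz":-4.4,"wx":0,"wy":0,"wz":-2,"hand":0},
    {"dx":-1.06,"dy":-10.16,"dz":-4.4,"wx":0,"wy":0,"wz":-2,"hand":0},
  ],
)

```text
clock: 6.4
eef_pos: [0.4585, -0.2906, 0.237]
tool_rot: [-0.052, 0.999, 0.001, -0.0]
ft_force: [1.9, 0.1, -1.7]
grip_width: 0.0134
grasp_force: 58.9
```

Run:
```python
from h import *
mv((.459,-.2917,.02,185.9)); save('scene','s1.png')
```

```text
t 6.4 p [ 0.4585 -0.2906  0.237 ] w 13.4
d [-0.01 -0.03  4.34] w [ 0.02 -0.01  0.01]
```

View pics/s1.png

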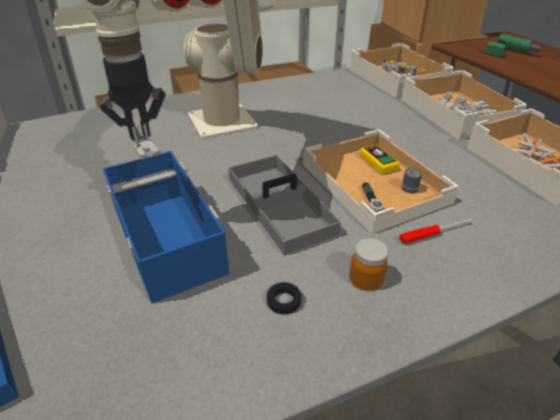

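The wrench is held at about (145,148) above the box, head towards the camera. I'll lower it.

drive_tool(
  rows=[
    {"dx":0,"dy":0,"dz":0.7,"wx":0,"wy":0,"wz":0,"hand":0},
    {"dx":0,"dy":0,"dz":1.4,"wx":0,"wy":0,"wz":0,"hand":0},
    {"dx":0,"dy":0,"dz":2.1,"wx":0,"wy":0,"wz":0,"hand":0},
    {"dx":0,"dy":0,"dz":2.8,"wx":0,"wy":0,"wz":0,"hand":0},
    {"dx":0,"dy":0,"dz":3.4,"wx":0,"wy":0,"wz":0,"hand":0},
    {"dx":0,"dy":0,"dz":3.8,"wx":0,"wy":0,"wz":0,"hand":0},
    {"dx":0,"dy":0,"dz":4.1,"wx":0,"wy":0,"wz":0,"hand":0},
    {"dx":0,"dy":0,"dz":4.2,"wx":0,"wy":0,"wz":0,"hand":0},
    {"dx":0,"dy":0,"dz":4.3,"wx":0,"wy":0,"wz":0,"hand":0},
    {"dx":0,"dy":0,"dz":4.36,"wx":0,"wy":0,"wz":0,"hand":0},
    {"dx":0,"dy":0,"dz":4.36,"wx":0,"wy":0,"wz":0,"hand":0},
  ],
)

```text
clock: 7.55
eef_pos: [0.4591, -0.2916, 0.0198]
tool_rot: [-0.052, 0.999, -0.0, 0.0]
ft_force: [-0.1, 0.1, -2.0]
grip_width: 0.0135
grasp_force: 58.9
```

drive_tool(
  rows=[
    {"dx":0,"dy":0,"dz":0.04,"wx":0,"wy":0,"wz":0,"hand":0},
    {"dx":0,"dy":0,"dz":0.04,"wx":0,"wy":0,"wz":0,"hand":0},
    {"dx":0,"dy":0,"dz":0.04,"wx":0,"wy":0,"wz":0,"hand":40},
    {"dx":0,"dy":0,"dz":0.04,"wx":0,"wy":0,"wz":0,"hand":40},
    {"dx":0,"dy":0,"dz":0.04,"wx":0,"wy":0,"wz":0,"hand":40},
    {"dx":0,"dy":0,"dz":-0.4,"wx":0,"wy":0,"wz":0,"hand":40},
    {"dx":0,"dy":0,"dz":-1,"wx":0,"wy":0,"wz":0,"hand":40},
    {"dx":0,"dy":0,"dz":-2,"wx":0,"wy":0,"wz":0,"hand":40},
    {"dx":0,"dy":0,"dz":-3,"wx":0,"wy":0,"wz":0,"hand":40},
    {"dx":0,"dy":0,"dz":-4,"wx":0,"wy":0,"wz":0,"hand":40},
    {"dx":0,"dy":0,"dz":-4.4,"wx":0,"wy":0,"wz":0,"hand":40},
    {"dx":0,"dy":0,"dz":-4.4,"wx":0,"wy":0,"wz":0,"hand":40},
  ],
)

```text
clock: 8.75
eef_pos: [0.4607, -0.2931, 0.2442]
tool_rot: [-0.052, 0.999, -0.003, 0.004]
ft_force: [-0.4, -0.8, -0.2]
grip_width: 0.04
grasp_force: 0.0
```

Run:
```python
from h import *
mv((.578,.341,.24,185.9),(.578,.341,.032,185.9))
```

```text
t 8.75 p [ 0.4607 -0.2931  0.2442] w 40.0
d [-3.64 12.37  0.04] w [-0.07  0.09  0.  ]
d [-3.61 12.4   4.2 ] w [-0.07  0.09  0.  ]
```

drive_tool(
  rows=[
    {"dx":-0.15,"dy":0.5,"dz":0,"wx":0,"wy":0,"wz":0,"hand":66},
    {"dx":-0.4,"dy":1.4,"dz":0,"wx":0,"wy":0,"wz":0,"hand":66},
    {"dx":-0.7,"dy":2.3,"dz":0,"wx":0,"wy":0,"wz":0,"hand":66},
    {"dx":-1,"dy":3.2,"dz":0,"wx":0,"wy":0,"wz":0,"hand":66},
    {"dx":-1.3,"dy":4.1,"dz":0,"wx":0,"wy":0,"wz":0,"hand":66},
    {"dx":-1.6,"dy":5,"dz":0,"wx":0,"wy":0,"wz":0,"hand":66},
    {"dx":-1.9,"dy":5.9,"dz":0,"wx":0,"wy":0,"wz":0,"hand":66},
    {"dx":-2.2,"dy":6.8,"dz":0,"wx":0,"wy":0,"wz":0,"hand":66},
    {"dx":-2.5,"dy":7.7,"dz":0,"wx":0,"wy":0,"wz":0,"hand":66},
    {"dx":-2.8,"dy":8.6,"dz":0,"wx":0,"wy":0,"wz":0,"hand":66},
    {"dx":-3,"dy":9.5,"dz":0,"wx":0,"wy":0,"wz":0,"hand":66},
    {"dx":-3.3,"dy":10.4,"dz":0,"wx":0,"wy":0,"wz":0,"hand":66},
    {"dx":-3.5,"dy":11.3,"dz":0,"wx":0,"wy":0,"wz":0,"hand":66},
    {"dx":-3.67,"dy":12,"dz":0,"wx":0,"wy":0,"wz":0,"hand":66},
    {"dx":-3.67,"dy":12.34,"dz":0,"wx":0,"wy":0,"wz":0,"hand":66},
    {"dx":-3.67,"dy":12.34,"dz":0,"wx":0,"wy":0,"wz":0,"hand":66},
    {"dx":-3.67,"dy":12.34,"dz":0,"wx":0,"wy":0,"wz":0,"hand":66},
    {"dx":-3.67,"dy":12.34,"dz":0,"wx":0,"wy":0,"wz":0,"hand":66},
  ],
)

```text
clock: 10.55
eef_pos: [0.5776, 0.339, 0.2393]
tool_rot: [-0.051, 0.999, -0.0, -0.0]
ft_force: [0.3, 1.0, 0.6]
grip_width: 0.0659
grasp_force: 0.0
```

Run:
```python
from h import *
mv((.578,.341,.032,185.9)); im=bot.camera('scene')
r=bot.outline_of('scene','socket_mid'); print(r[0]['score'],r[0]['extent'],at('scene',*r[0]['extent'][:2],.03))
im=bot.camera('top')
t=bot.outline_of('top','wrench_mid')
a=cv2.cvtColor(im[150:330,340:450],cv2.COLOR_RGB2BGR); cv2.imwrite('pics/t2.png',cv2.resize(a,None,fx=3,fy=3,interpolation=cv2.INTER_CUBIC))
```

```text
t 10.55 p [0.5776 0.339  0.2393] w 65.9
d [-0.01  0.04  4.15] w [-0.01 -0.01 -0.02]
0.56 [411.1, 181.4, 19.9, 23.1] [0.5798 0.3412 0.03  ]
```

View pics/t2.png

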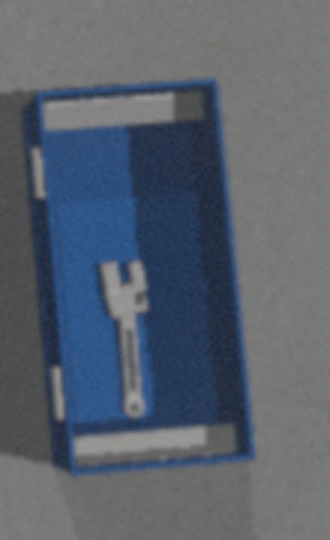

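The wrench lies flat and lengthwise in the box (crop 100–150, 260–415), clear of the ledge. Next, down onto the socket.

drive_tool(
  rows=[
    {"dx":0,"dy":0.03,"dz":0.7,"wx":0,"wy":0,"wz":0,"hand":66},
    {"dx":0,"dy":0.03,"dz":1.5,"wx":0,"wy":0,"wz":0,"hand":66},
    {"dx":0,"dy":0.03,"dz":2.3,"wx":0,"wy":0,"wz":0,"hand":66},
    {"dx":0,"dy":0.03,"dz":2.9,"wx":0,"wy":0,"wz":0,"hand":66},
    {"dx":0,"dy":0.03,"dz":3.4,"wx":0,"wy":0,"wz":0,"hand":66},
    {"dx":0,"dy":0.03,"dz":3.8,"wx":0,"wy":0,"wz":0,"hand":66},
    {"dx":0,"dy":0.03,"dz":4.1,"wx":0,"wy":0,"wz":0,"hand":66},
    {"dx":0,"dy":0.03,"dz":4.15,"wx":0,"wy":0,"wz":0,"hand":66},
    {"dx":0,"dy":0.03,"dz":4.15,"wx":0,"wy":0,"wz":0,"hand":66},
    {"dx":0,"dy":0.03,"dz":4.15,"wx":0,"wy":0,"wz":0,"hand":0},
    {"dx":0,"dy":0.03,"dz":4.15,"wx":0,"wy":0,"wz":0,"hand":0},
    {"dx":0,"dy":0.03,"dz":4.15,"wx":0,"wy":0,"wz":0,"hand":0},
    {"dx":0,"dy":0.03,"dz":4.15,"wx":0,"wy":0,"wz":0,"hand":0},
    {"dx":0,"dy":0.03,"dz":4.15,"wx":0,"wy":0,"wz":0,"hand":0},
  ],
)

```text
clock: 12.15
eef_pos: [0.5787, 0.3437, 0.0342]
tool_rot: [-0.052, 0.999, 0.001, 0.002]
ft_force: [-0.6, 1.0, 6.2]
grip_width: 0.0452
grasp_force: 62.2
```

Run:
```python
from h import *
mv((.578,.341,.24,185.9),(.5932,-.2778,.24,185.9))
```

```text
t 12.15 p [0.5787 0.3437 0.0342] w 45.2
d [ 0.   -0.04 -4.12] w [0.03 0.04 0.01]
d [  0.98 -12.38  -4.15] w [0.03 0.04 0.01]
```

drive_tool(
  rows=[
    {"dx":0,"dy":0,"dz":-0.5,"wx":0,"wy":0,"wz":0,"hand":0},
    {"dx":0,"dy":0,"dz":-1.3,"wx":0,"wy":0,"wz":0,"hand":0},
    {"dx":0,"dy":0,"dz":-2.2,"wx":0,"wy":0,"wz":0,"hand":0},
    {"dx":0,"dy":0,"dz":-3.1,"wx":0,"wy":0,"wz":0,"hand":0},
    {"dx":0,"dy":-0.4,"dz":-3.8,"wx":0,"wy":0,"wz":0,"hand":0},
    {"dx":0.1,"dy":-1.2,"dz":-4.2,"wx":0,"wy":0,"wz":0,"hand":0},
    {"dx":0.2,"dy":-2.1,"dz":-4.2,"wx":0,"wy":0,"wz":0,"hand":0},
    {"dx":0.3,"dy":-3,"dz":-4.2,"wx":0,"wy":0,"wz":0,"hand":0},
    {"dx":0.4,"dy":-4,"dz":-4.2,"wx":0,"wy":0,"wz":0,"hand":0},
    {"dx":0.5,"dy":-5,"dz":-4.2,"wx":0,"wy":0,"wz":0,"hand":0},
    {"dx":0.6,"dy":-6,"dz":-4.2,"wx":0,"wy":0,"wz":0,"hand":0},
    {"dx":0.7,"dy":-7,"dz":-4.2,"wx":0,"wy":0,"wz":0,"hand":0},
    {"dx":0.8,"dy":-8,"dz":-4.2,"wx":0,"wy":0,"wz":0,"hand":0},
    {"dx":0.9,"dy":-9,"dz":-4.2,"wx":0,"wy":0,"wz":0,"hand":0},
    {"dx":0.95,"dy":-10,"dz":-4.2,"wx":0,"wy":0,"wz":0,"hand":0},
    {"dx":0.98,"dy":-11,"dz":-4.2,"wx":0,"wy":0,"wz":0,"hand":0},
    {"dx":0.98,"dy":-12,"dz":-4.2,"wx":0,"wy":0,"wz":0,"hand":0},
    {"dx":0.98,"dy":-12.38,"dz":-4.2,"wx":0,"wy":0,"wz":0,"hand":0},
    {"dx":0.98,"dy":-12.38,"dz":-4.2,"wx":0,"wy":0,"wz":0,"hand":0},
    {"dx":0.98,"dy":-12.38,"dz":-4.2,"wx":0,"wy":0,"wz":0,"hand":0},
  ],
)

```text
clock: 14.15
eef_pos: [0.5916, -0.2786, 0.2404]
tool_rot: [-0.051, 0.999, 0.001, -0.001]
ft_force: [0.1, 1.4, -3.6]
grip_width: 0.0447
grasp_force: 62.7
```

Run:
```python
from h import *
mv((.5932,-.2778,.036,185.9))
```

```text
t 14.15 p [ 0.5916 -0.2786  0.2404] w 44.7
d [-0.04  0.01  4.09] w [ 0.02 -0.03 -0.01]
```

drive_tool(
  rows=[
    {"dx":0,"dy":0,"dz":0.7,"wx":0,"wy":0,"wz":0,"hand":0},
    {"dx":0,"dy":0,"dz":1.4,"wx":0,"wy":0,"wz":0,"hand":0},
    {"dx":0,"dy":0,"dz":2.1,"wx":0,"wy":0,"wz":0,"hand":0},
    {"dx":0,"dy":0,"dz":2.8,"wx":0,"wy":0,"wz":0,"hand":0},
    {"dx":0,"dy":0,"dz":3.4,"wx":0,"wy":0,"wz":0,"hand":0},
    {"dx":0,"dy":0,"dz":3.8,"wx":0,"wy":0,"wz":0,"hand":0},
    {"dx":0,"dy":0,"dz":4,"wx":0,"wy":0,"wz":0,"hand":0},
    {"dx":0,"dy":0,"dz":4.08,"wx":0,"wy":0,"wz":0,"hand":0},
    {"dx":0,"dy":0,"dz":4.12,"wx":0,"wy":0,"wz":0,"hand":0},
    {"dx":0,"dy":0,"dz":4.12,"wx":0,"wy":0,"wz":0,"hand":0},
    {"dx":0,"dy":0,"dz":4.12,"wx":0,"wy":0,"wz":0,"hand":0},
  ],
)

```text
clock: 15.25
eef_pos: [0.5935, -0.2787, 0.0373]
tool_rot: [-0.052, 0.999, -0.001, 0.001]
ft_force: [-0.5, -0.8, -3.3]
grip_width: 0.0451
grasp_force: 62.7
```

Not touching yet (about 4 mm left); lower a little more, then release and rise.

drive_tool(
  rows=[
    {"dx":0,"dy":0,"dz":0.04,"wx":0,"wy":0,"wz":0,"hand":0},
    {"dx":0,"dy":0,"dz":0.07,"wx":0,"wy":0,"wz":0,"hand":0},
    {"dx":0,"dy":0,"dz":0.07,"wx":0,"wy":0,"wz":0,"hand":0},
    {"dx":0,"dy":0,"dz":0.07,"wx":0,"wy":0,"wz":0,"hand":66},
    {"dx":0,"dy":0,"dz":0.07,"wx":0,"wy":0,"wz":0,"hand":66},
    {"dx":0,"dy":0,"dz":0.07,"wx":0,"wy":0,"wz":0,"hand":66},
    {"dx":0,"dy":0,"dz":-0.3,"wx":0,"wy":0,"wz":0,"hand":66},
    {"dx":0,"dy":0,"dz":-1,"wx":0,"wy":0,"wz":0,"hand":66},
    {"dx":0,"dy":0,"dz":-2,"wx":0,"wy":0,"wz":0,"hand":66},
    {"dx":0,"dy":0,"dz":-3,"wx":0,"wy":0,"wz":0,"hand":66},
    {"dx":0,"dy":0,"dz":-3.8,"wx":0,"wy":0,"wz":0,"hand":66},
    {"dx":0,"dy":0,"dz":-4,"wx":0,"wy":0,"wz":0,"hand":40},
    {"dx":0,"dy":0,"dz":-4,"wx":0,"wy":0,"wz":0,"hand":40},
    {"dx":0,"dy":0,"dz":-4,"wx":0,"wy":0,"wz":0,"hand":40},
  ],
)

```text
clock: 16.65
eef_pos: [0.592, -0.2781, 0.2343]
tool_rot: [-0.052, 0.999, 0.001, -0.001]
ft_force: [-0.1, -0.1, 0.2]
grip_width: 0.0399
grasp_force: 0.0
```

Run:
```python
from h import *
mv((.505,.0005,.23,94),(.505,.0005,.066,94))
```

```text
t 16.65 p [ 0.592  -0.2781  0.2343] w 39.9
d [1.16 5.72 0.09] w [-1.000e-02 -3.000e-02  1.839e+01]
d [1.15 5.72 3.37] w [-1.000e-02 -3.000e-02  1.839e+01]
```

drive_tool(
  rows=[
    {"dx":0.1,"dy":0.5,"dz":0,"wx":0,"wy":0,"wz":1.5,"hand":40},
    {"dx":0.3,"dy":1.2,"dz":0,"wx":0,"wy":0,"wz":3.1,"hand":40},
    {"dx":0.5,"dy":2,"dz":0,"wx":0,"wy":0,"wz":4.7,"hand":40},
    {"dx":0.7,"dy":2.8,"dz":0,"wx":0,"wy":0,"wz":6.3,"hand":40},
    {"dx":0.9,"dy":3.6,"dz":0,"wx":0,"wy":0,"wz":7.9,"hand":40},
    {"dx":1,"dy":4.3,"dz":0,"wx":0,"wy":0,"wz":9.5,"hand":40},
    {"dx":1.1,"dy":5,"dz":0,"wx":0,"wy":0,"wz":11.1,"hand":40},
    {"dx":1.16,"dy":5.5,"dz":0,"wx":0,"wy":0,"wz":12.7,"hand":40},
    {"dx":1.16,"dy":5.72,"dz":0,"wx":0,"wy":0,"wz":14.3,"hand":40},
    {"dx":1.16,"dy":5.72,"dz":0,"wx":0,"wy":0,"wz":15.9,"hand":40},
    {"dx":1.16,"dy":5.72,"dz":0,"wx":0,"wy":0,"wz":17.5,"hand":40},
    {"dx":1.16,"dy":5.72,"dz":0,"wx":0,"wy":0,"wz":18.4,"hand":40},
    {"dx":1.16,"dy":5.72,"dz":0,"wx":0,"wy":0,"wz":18.4,"hand":40},
    {"dx":1.16,"dy":5.72,"dz":0,"wx":0,"wy":0,"wz":18.4,"hand":40},
    {"dx":1.16,"dy":5.72,"dz":0,"wx":0,"wy":0,"wz":18.4,"hand":40},
  ],
)

```text
clock: 18.15
eef_pos: [0.5048, 0.0, 0.2348]
tool_rot: [0.682, 0.731, -0.001, -0.001]
ft_force: [0.7, -0.7, 0.3]
grip_width: 0.0401
grasp_force: 0.0
```

Run:
```python
from h import *
mv((.505,.0005,.066,94)); save('scene','s3.png')
im=bot.camera('top')
a=cv2.cvtColor(im[150:330,340:450],cv2.COLOR_RGB2BGR); b=cv2.imread('pics/s3.png')
o=np.zeros((540,730,3),np.uint8); o[:,:330]=cv2.resize(a,None,fx=3,fy=3,interpolation=cv2.INTER_CUBIC); c=b[50:320,80:280]; o[:,330:]=cv2.resize(c,(400,540)); cv2.imwrite('pics/m3.png',o)
```

```text
t 18.15 p [0.5048 0.     0.2348] w 40.1
d [0.01 0.01 3.38] w [-0.02 -0.   -0.  ]
```

View pics/m3.png

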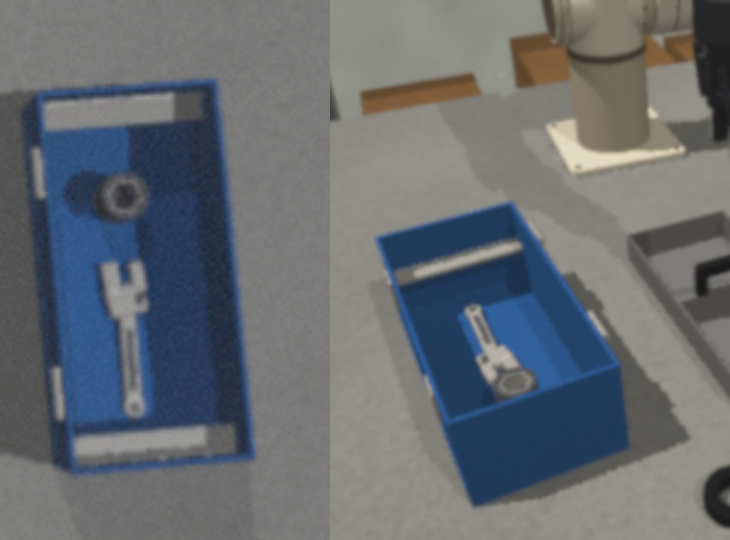

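Wrench flat and socket upright (crop 122,197) on the box bottom. Now the tray bar.

drive_tool(
  rows=[
    {"dx":0,"dy":0,"dz":0.7,"wx":0,"wy":0,"wz":0,"hand":40},
    {"dx":0,"dy":0,"dz":1.4,"wx":0,"wy":0,"wz":0,"hand":40},
    {"dx":0,"dy":0,"dz":2,"wx":0,"wy":0,"wz":0,"hand":40},
    {"dx":0,"dy":0,"dz":2.5,"wx":0,"wy":0,"wz":0,"hand":40},
    {"dx":0,"dy":0,"dz":3,"wx":0,"wy":0,"wz":0,"hand":40},
    {"dx":0,"dy":0,"dz":3.3,"wx":0,"wy":0,"wz":0,"hand":40},
    {"dx":0,"dy":0,"dz":3.38,"wx":0,"wy":0,"wz":0,"hand":40},
    {"dx":0,"dy":0,"dz":3.38,"wx":0,"wy":0,"wz":0,"hand":40},
    {"dx":0,"dy":0,"dz":3.38,"wx":0,"wy":0,"wz":0,"hand":0},
    {"dx":0,"dy":0,"dz":3.38,"wx":0,"wy":0,"wz":0,"hand":0},
    {"dx":0,"dy":0,"dz":3.38,"wx":0,"wy":0,"wz":0,"hand":0},
    {"dx":0,"dy":0,"dz":3.38,"wx":0,"wy":0,"wz":0,"hand":0},
    {"dx":0,"dy":0,"dz":3.38,"wx":0,"wy":0,"wz":0,"hand":0},
  ],
)

```text
clock: 19.55
eef_pos: [0.5062, 0.0001, 0.0681]
tool_rot: [0.682, 0.731, 0.001, 0.001]
ft_force: [-1.6, -0.3, 6.9]
grip_width: 0.0113
grasp_force: 61.1
```

Run:
```python
from h import *
P=lambda x,y,z:at('top',340+x/3,150+y/3,z)[:2]
q=np.array([P(*p,.115) for p in[(40,93),(215,82),(252,458),(73,470)]]); tl,tr,br,bl=q
a=(tl+tr-bl-br)/2; w=(tl+bl-tr-br)/2; c=q.mean(0)
print(c,np.degrees(np.arctan2(a[1],a[0])),np.linalg.norm(a),np.linalg.norm(w))
mv((.505,.0005,.23,94),(c[0],c[1],.23,95.9))
```

```text
[ 0.513825 -0.286375] 5.743074206787153 0.3422679725010798 0.1623677461813152
t 19.55 p [5.062e-01 1.000e-04 6.810e-02] w 11.3
d [ 0.01 -0.02 -3.24] w [ 0.03  0.   -0.01]
d [-5.73 -0.23 -3.24] w [ 0.03  0.   -0.39]
```

drive_tool(
  rows=[
    {"dx":0,"dy":0,"dz":-0.3,"wx":0,"wy":0,"wz":0,"hand":0},
    {"dx":0,"dy":0,"dz":-0.8,"wx":0,"wy":0,"wz":0,"hand":0},
    {"dx":0,"dy":0,"dz":-1.4,"wx":0,"wy":0,"wz":0,"hand":0},
    {"dx":0,"dy":0,"dz":-2.1,"wx":0,"wy":0,"wz":0,"hand":0},
    {"dx":0,"dy":0,"dz":-2.8,"wx":0,"wy":0,"wz":0,"hand":0},
    {"dx":0,"dy":0,"dz":-3.3,"wx":0,"wy":0,"wz":0,"hand":0},
    {"dx":-0.2,"dy":0,"dz":-3.5,"wx":0,"wy":0,"wz":0,"hand":0},
    {"dx":-0.7,"dy":0,"dz":-3.5,"wx":0,"wy":0,"wz":0,"hand":0},
    {"dx":-1.3,"dy":0,"dz":-3.5,"wx":0,"wy":0,"wz":0,"hand":0},
    {"dx":-2,"dy":-0.1,"dz":-3.5,"wx":0,"wy":0,"wz":-0.1,"hand":0},
    {"dx":-2.7,"dy":-0.1,"dz":-3.5,"wx":0,"wy":0,"wz":-0.2,"hand":0},
    {"dx":-3.4,"dy":-0.1,"dz":-3.5,"wx":0,"wy":0,"wz":-0.3,"hand":0},
    {"dx":-4.1,"dy":-0.2,"dz":-3.5,"wx":0,"wy":0,"wz":-0.4,"hand":0},
    {"dx":-4.8,"dy":-0.2,"dz":-3.5,"wx":0,"wy":0,"wz":-0.4,"hand":0},
    {"dx":-5.3,"dy":-0.2,"dz":-3.5,"wx":0,"wy":0,"wz":-0.4,"hand":0},
    {"dx":-5.6,"dy":-0.23,"dz":-3.5,"wx":0,"wy":0,"wz":-0.4,"hand":0},
    {"dx":-5.73,"dy":-0.23,"dz":-3.5,"wx":0,"wy":0,"wz":-0.4,"hand":0},
    {"dx":-5.73,"dy":-0.23,"dz":-3.5,"wx":0,"wy":0,"wz":-0.4,"hand":0},
    {"dx":-5.73,"dy":-0.23,"dz":-3.5,"wx":0,"wy":0,"wz":-0.4,"hand":0},
    {"dx":-5.73,"dy":-0.23,"dz":-3.5,"wx":0,"wy":0,"wz":-0.4,"hand":0},
  ],
)

```text
clock: 21.55
eef_pos: [0.5136, -0.2853, 0.2419]
tool_rot: [0.669, 0.743, 0.0, -0.0]
ft_force: [-0.1, 0.4, -3.7]
grip_width: 0.0111
grasp_force: 59.7
```

Run:
```python
from h import *
mv((.5138,-.2864,.14,95.8))
im=save('top','t4.png'); b=save('scene','s4.png')
a=cv2.cvtColor(im[140:340,330:470],cv2.COLOR_RGB2BGR)
o=np.zeros((600,790,3),np.uint8); o[:,:420]=cv2.resize(a,None,fx=3,fy=3,interpolation=cv2.INTER_CUBIC)
b=cv2.cvtColor(b[60:360,70:255],cv2.COLOR_RGB2BGR); o[:,420:]=cv2.resize(b,(370,600)); cv2.imwrite('pics/m4.png',o)
```

```text
t 21.55 p [ 0.5136 -0.2853  0.2419] w 11.1
d [-0.02  0.    2.04] w [ 0.   -0.    0.04]
```

View pics/m4.png

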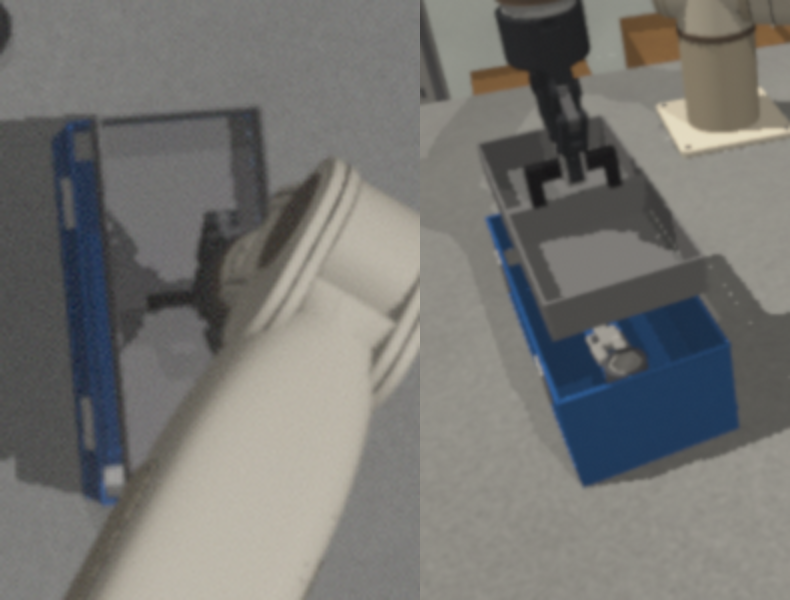

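The tray hangs level above the box; its rim corners in the top crop are (100,123) and (260,108), with the left edge running to about (127,478).

Run:
```python
from h import *
P=lambda x,y,z:at('top',330+x/3,140+y/3,z)[:2]
tl,tr,bl=P(100,123,.216),P(261,108,.216),P(126,478,.216)
e=tl-tr; l=tl-bl
print(tl,tr,bl,'W',np.linalg.norm(e),'L',np.linalg.norm(l),'yawW',np.degrees(np.arctan2(-e[0],e[1])),'yawL',np.degrees(np.arctan2(l[1],l[0])))
m=(tl+tr)/2
for y in(4,5,5.75): print(y,'centre',m-.162*np.array([np.cos(np.radians(y)),np.sin(np.radians(y))]))
y=np.radians(5.75);c=np.array([.5138,-.2864]);ax=np.array([np.cos(y),np.sin(y)]);ay=np.array([-ax[1],ax[0]])
for s in((1,1),(1,-1),(-1,1)):
  p=c+.162*s[0]*ax+.072*s[1]*ay; print('expect',(proj('top',[*p,.216])-[330,140])*3)
for s in((1,1),(1,-1),(-1,1),(-1,-1)):
  p=c+.162*s[0]*ax+.072*s[1]*ay; print('scene expect',(proj('scene',[*p,.216])-[70,60])*2)
```

```text
[ 0.6607 -0.1999] [ 0.6777 -0.3385] [ 0.3622 -0.225 ] W 0.13963867659069248 L 0.29955343429845693 yawW 6.992693767727972 yawL 4.806528934160912
4 centre [ 0.50759462 -0.28050055]
5 centre [ 0.50781646 -0.28331923]
5.75 centre [ 0.5080151  -0.28543047]
expect [ 98.43469302 114.75462185]
expect [264.74173626 102.95578394]
expect [132.89741084 498.40881621]
scene expect [283.39295457 256.43779477]
scene expect [120.1870166  305.64999315]
scene expect [181.90884612 113.45785282]
scene expect [ 55.02805465 142.98847551]
```

drive_tool(
  rows=[
    {"dx":-0.02,"dy":0,"dz":0.3,"wx":0,"wy":0,"wz":0,"hand":0},
    {"dx":-0.02,"dy":0,"dz":0.6,"wx":0,"wy":0,"wz":0,"hand":0},
    {"dx":-0.02,"dy":0,"dz":0.9,"wx":0,"wy":0,"wz":0,"hand":0},
    {"dx":-0.02,"dy":0,"dz":1.1,"wx":0,"wy":0,"wz":0,"hand":0},
    {"dx":-0.02,"dy":0,"dz":1.25,"wx":0,"wy":0,"wz":0,"hand":0},
    {"dx":-0.02,"dy":0,"dz":1.4,"wx":0,"wy":0,"wz":0,"hand":0},
    {"dx":-0.02,"dy":0,"dz":1.5,"wx":0,"wy":0,"wz":0,"hand":0},
    {"dx":-0.02,"dy":0,"dz":1.5,"wx":0,"wy":0,"wz":0,"hand":0},
  ],
)

```text
clock: 22.45
eef_pos: [0.5133, -0.2873, 0.1662]
tool_rot: [0.67, 0.743, -0.0, -0.001]
ft_force: [-0.2, 0.5, -3.4]
grip_width: 0.0108
grasp_force: 59.7
```

Run:
```python
from h import *
mv((.5138,-.2864,.136,95.8))
im=bot.camera('top'); b=bot.camera('scene')
a=cv2.cvtColor(im[140:340,330:470],cv2.COLOR_RGB2BGR)
o=np.zeros((600,790,3),np.uint8); o[:,:420]=cv2.resize(a,None,fx=3,fy=3,interpolation=cv2.INTER_CUBIC)
b=cv2.cvtColor(b[60:360,70:255],cv2.COLOR_RGB2BGR); o[:,420:]=cv2.resize(b,(370,600)); cv2.imwrite('pics/m5.png',o)
```

```text
t 22.45 p [ 0.5133 -0.2873  0.1662] w 10.8
d [0.02 0.01 0.6 ] w [-0.01 -0.01  0.03]
```

View pics/m5.png

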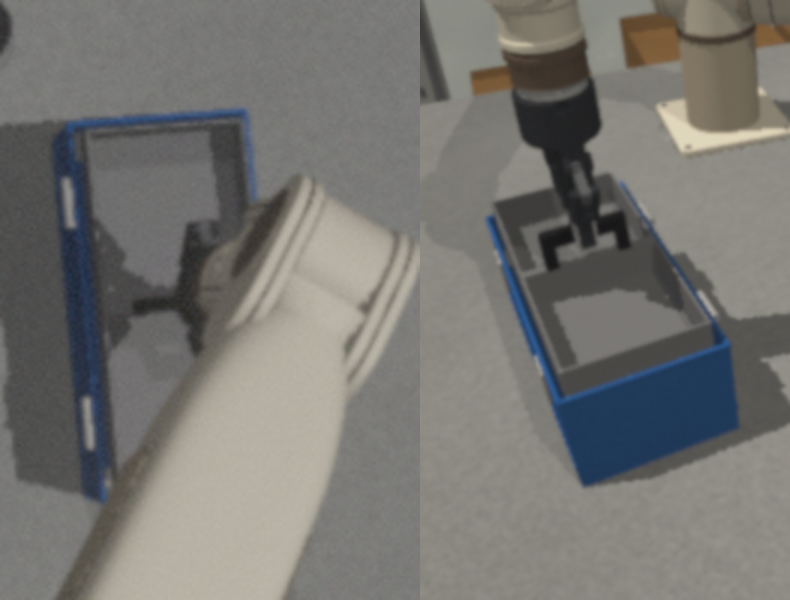

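The tray has entered the box with clearance and no side force; lower on.

drive_tool(
  rows=[
    {"dx":0.02,"dy":0,"dz":0.2,"wx":0,"wy":0,"wz":0,"hand":0},
    {"dx":0.02,"dy":0,"dz":0.4,"wx":0,"wy":0,"wz":0,"hand":0},
    {"dx":0.02,"dy":0,"dz":0.52,"wx":0,"wy":0,"wz":0,"hand":0},
    {"dx":0.02,"dy":0,"dz":0.58,"wx":0,"wy":0,"wz":0,"hand":0},
    {"dx":0.02,"dy":0,"dz":0.62,"wx":0,"wy":0,"wz":0,"hand":0},
    {"dx":0.02,"dy":0,"dz":0.62,"wx":0,"wy":0,"wz":0,"hand":0},
    {"dx":0.02,"dy":0,"dz":0.62,"wx":0,"wy":0,"wz":0,"hand":0},
  ],
)

```text
clock: 23.25
eef_pos: [0.5136, -0.2867, 0.1361]
tool_rot: [0.67, 0.743, 0.0, 0.0]
ft_force: [0.5, -0.1, -3.6]
grip_width: 0.0111
grasp_force: 59.7
```

drive_tool(
  rows=[
    {"dx":0,"dy":0,"dz":0.03,"wx":0,"wy":0,"wz":0,"hand":0},
    {"dx":0,"dy":0,"dz":0.05,"wx":0,"wy":0,"wz":0,"hand":0},
    {"dx":0,"dy":0,"dz":0.05,"wx":0,"wy":0,"wz":0,"hand":0},
  ],
)

```text
clock: 23.55
eef_pos: [0.5138, -0.2867, 0.1342]
tool_rot: [0.67, 0.743, 0.0, 0.001]
ft_force: [-0.5, -0.3, -0.0]
grip_width: 0.0108
grasp_force: 60.3
```

Tray is on its ledges (weight off the wrist, z as expected). Release, rise, swing towards the meter.

drive_tool(
  rows=[
    {"dx":0,"dy":0,"dz":0,"wx":0,"wy":0,"wz":0,"hand":35},
    {"dx":0,"dy":0,"dz":0,"wx":0,"wy":0,"wz":0,"hand":35},
    {"dx":0,"dy":0,"dz":0,"wx":0,"wy":0,"wz":0,"hand":35},
    {"dx":0,"dy":0,"dz":-0.3,"wx":0,"wy":0,"wz":0,"hand":35},
    {"dx":0,"dy":0,"dz":-0.8,"wx":0,"wy":0,"wz":0,"hand":35},
    {"dx":0,"dy":0,"dz":-1.5,"wx":0,"wy":0,"wz":0,"hand":35},
    {"dx":0,"dy":0,"dz":-2.2,"wx":0,"wy":0,"wz":0,"hand":35},
    {"dx":0,"dy":0,"dz":-2.2,"wx":0,"wy":0,"wz":0,"hand":35},
    {"dx":0,"dy":0,"dz":-2.2,"wx":0,"wy":0,"wz":0,"hand":35},
  ],
)

```text
clock: 24.45
eef_pos: [0.5141, -0.2869, 0.2445]
tool_rot: [0.67, 0.743, 0.0, 0.001]
ft_force: [-0.0, -0.1, -0.5]
grip_width: 0.0348
grasp_force: 0.0
```

Run:
```python
from h import *
mv((.4375,.335,.242,182.8))
```

```text
t 24.45 p [ 0.5141 -0.2869  0.2445] w 34.8
d [12.53 -0.24  0.03] w [ 1.000e-02  4.000e-02 -1.737e+01]
```

drive_tool(
  rows=[
    {"dx":0.5,"dy":0,"dz":0,"wx":0,"wy":0,"wz":-0.5,"hand":76},
    {"dx":1.3,"dy":0,"dz":0,"wx":0,"wy":0,"wz":-1.5,"hand":76},
    {"dx":2.2,"dy":0,"dz":0,"wx":0,"wy":0,"wz":-3,"hand":76},
    {"dx":3.1,"dy":0,"dz":0,"wx":0,"wy":0,"wz":-4.5,"hand":76},
    {"dx":4,"dy":0,"dz":0,"wx":0,"wy":0,"wz":-6,"hand":76},
    {"dx":5,"dy":-0.1,"dz":0,"wx":0,"wy":0,"wz":-7.5,"hand":76},
    {"dx":6,"dy":-0.1,"dz":0,"wx":0,"wy":0,"wz":-9,"hand":76},
    {"dx":7,"dy":-0.1,"dz":0,"wx":0,"wy":0,"wz":-10.5,"hand":76},
    {"dx":8,"dy":-0.2,"dz":0,"wx":0,"wy":0,"wz":-12,"hand":76},
    {"dx":9,"dy":-0.2,"dz":0,"wx":0,"wy":0,"wz":-13.5,"hand":76},
    {"dx":10,"dy":-0.2,"dz":0,"wx":0,"wy":0,"wz":-15,"hand":76},
    {"dx":11,"dy":-0.24,"dz":0,"wx":0,"wy":0,"wz":-16,"hand":76},
    {"dx":12,"dy":-0.24,"dz":0,"wx":0,"wy":0,"wz":-17,"hand":76},
    {"dx":12.53,"dy":-0.24,"dz":0,"wx":0,"wy":0,"wz":-17.4,"hand":76},
    {"dx":12.53,"dy":-0.24,"dz":0,"wx":0,"wy":0,"wz":-17.4,"hand":76},
    {"dx":12.53,"dy":-0.24,"dz":0,"wx":0,"wy":0,"wz":-17.4,"hand":76},
    {"dx":12.53,"dy":-0.24,"dz":0,"wx":0,"wy":0,"wz":-17.4,"hand":76},
  ],
)

```text
clock: 26.15
eef_pos: [0.4365, 0.3342, 0.2424]
tool_rot: [-0.025, 1.0, -0.001, -0.001]
ft_force: [-0.1, -0.4, 0.3]
grip_width: 0.0761
grasp_force: 0.0
```

Run:
```python
from h import *
mv((.4375,.335,.013,182.8))
im=bot.camera('top'); b=bot.camera('scene')
r=bot.outline_of('scene','meter_mid'); print(r[0]['score'],at('scene',*r[0]['extent'][:2],.02),at('scene',*axis(r[0]['region'])[0],.02))
a=cv2.cvtColor(im[140:340,330:470],cv2.COLOR_RGB2BGR)
o=np.zeros((600,790,3),np.uint8); o[:,:420]=cv2.resize(a,None,fx=3,fy=3,interpolation=cv2.INTER_CUBIC)
b=cv2.cvtColor(b[80:240,290:480],cv2.COLOR_RGB2BGR); o[:312,420:]=cv2.resize(b,(370,312)); cv2.imwrite('pics/m6.png',o)
```

```text
t 26.15 p [0.4365 0.3342 0.2424] w 76.1
d [-0.03  0.02  4.59] w [-0.02 -0.02  0.01]
0.84 [0.4396 0.3496 0.02  ] [0.4399 0.336  0.02  ]
```

View pics/m6.png

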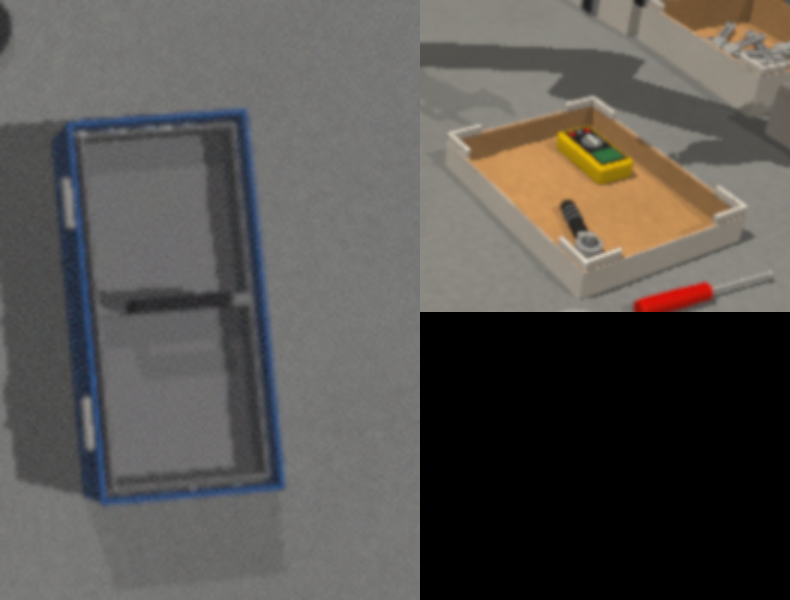

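The tray sits level in the box. The meter is free in the carton; go down on it.

drive_tool(
  rows=[
    {"dx":-0.03,"dy":0.02,"dz":0.7,"wx":0,"wy":0,"wz":0,"hand":76},
    {"dx":-0.03,"dy":0.02,"dz":1.5,"wx":0,"wy":0,"wz":0,"hand":76},
    {"dx":-0.03,"dy":0.02,"dz":2.3,"wx":0,"wy":0,"wz":0,"hand":76},
    {"dx":-0.03,"dy":0.02,"dz":3,"wx":0,"wy":0,"wz":0,"hand":76},
    {"dx":-0.03,"dy":0.02,"dz":3.5,"wx":0,"wy":0,"wz":0,"hand":76},
    {"dx":-0.03,"dy":0.02,"dz":3.9,"wx":0,"wy":0,"wz":0,"hand":76},
    {"dx":-0.03,"dy":0.02,"dz":4.2,"wx":0,"wy":0,"wz":0,"hand":76},
    {"dx":-0.03,"dy":0.02,"dz":4.4,"wx":0,"wy":0,"wz":0,"hand":76},
    {"dx":-0.03,"dy":0.02,"dz":4.48,"wx":0,"wy":0,"wz":0,"hand":76},
    {"dx":-0.03,"dy":0.02,"dz":4.48,"wx":0,"wy":0,"wz":0,"hand":76},
    {"dx":-0.03,"dy":0.02,"dz":4.48,"wx":0,"wy":0,"wz":0,"hand":66},
    {"dx":-0.03,"dy":0.02,"dz":4.48,"wx":0,"wy":0,"wz":0,"hand":50},
    {"dx":-0.03,"dy":0.02,"dz":4.48,"wx":0,"wy":0,"wz":0,"hand":0},
    {"dx":-0.03,"dy":0.02,"dz":4.48,"wx":0,"wy":0,"wz":0,"hand":0},
    {"dx":-0.03,"dy":0.02,"dz":4.48,"wx":0,"wy":0,"wz":0,"hand":0},
    {"dx":-0.03,"dy":0.02,"dz":4.48,"wx":0,"wy":0,"wz":0,"hand":0},
  ],
)

```text
clock: 27.9
eef_pos: [0.4392, 0.3372, 0.0208]
tool_rot: [-0.026, 1.0, 0.001, 0.001]
ft_force: [-0.7, -1.1, 5.2]
grip_width: 0.0586
grasp_force: 65.6
```

Run:
```python
from h import *
y=np.radians(5.75);c=np.array([.5138,-.2864]);a=np.array([np.cos(y),np.sin(y)])
m=c-.082*a; r=c+.082*a; print(m,r)
mv((*m,.242,185.75))
```

```text
[ 0.43221258 -0.29461542] [ 0.59538742 -0.27818458]
t 27.9 p [0.4392 0.3372 0.0208] w 58.6
d [  0.77 -12.61  -4.44] w [ 0.02  0.03 -0.56]
```

drive_tool(
  rows=[
    {"dx":0,"dy":0,"dz":-0.3,"wx":0,"wy":0,"wz":0,"hand":0},
    {"dx":0,"dy":0,"dz":-0.8,"wx":0,"wy":0,"wz":0,"hand":0},
    {"dx":0,"dy":0,"dz":-1.5,"wx":0,"wy":0,"wz":0,"hand":0},
    {"dx":0,"dy":0,"dz":-2.4,"wx":0,"wy":0,"wz":0,"hand":0},
    {"dx":0,"dy":0,"dz":-3.3,"wx":0,"wy":0,"wz":0,"hand":0},
    {"dx":0,"dy":-0.3,"dz":-4.1,"wx":0,"wy":0,"wz":0,"hand":0},
    {"dx":0.1,"dy":-0.9,"dz":-4.6,"wx":0,"wy":0,"wz":0,"hand":0},
    {"dx":0.2,"dy":-1.7,"dz":-4.8,"wx":0,"wy":0,"wz":-0.1,"hand":0},
    {"dx":0.2,"dy":-2.6,"dz":-4.8,"wx":0,"wy":0,"wz":-0.1,"hand":0},
    {"dx":0.3,"dy":-3.5,"dz":-4.8,"wx":0,"wy":0,"wz":-0.2,"hand":0},
    {"dx":0.3,"dy":-4.4,"dz":-4.8,"wx":0,"wy":0,"wz":-0.2,"hand":0},
    {"dx":0.4,"dy":-5.3,"dz":-4.8,"wx":0,"wy":0,"wz":-0.3,"hand":0},
    {"dx":0.5,"dy":-6.2,"dz":-4.8,"wx":0,"wy":0,"wz":-0.3,"hand":0},
    {"dx":0.5,"dy":-7.1,"dz":-4.8,"wx":0,"wy":0,"wz":-0.4,"hand":0},
    {"dx":0.6,"dy":-8,"dz":-4.8,"wx":0,"wy":0,"wz":-0.4,"hand":0},
    {"dx":0.6,"dy":-8.9,"dz":-4.8,"wx":0,"wy":0,"wz":-0.5,"hand":0},
    {"dx":0.7,"dy":-9.8,"dz":-4.8,"wx":0,"wy":0,"wz":-0.5,"hand":0},
    {"dx":0.7,"dy":-10.7,"dz":-4.8,"wx":0,"wy":0,"wz":-0.56,"hand":0},
    {"dx":0.77,"dy":-11.6,"dz":-4.8,"wx":0,"wy":0,"wz":-0.56,"hand":0},
    {"dx":0.77,"dy":-12.1,"dz":-4.8,"wx":0,"wy":0,"wz":-0.56,"hand":0},
  ],
)

```text
clock: 29.9
eef_pos: [0.4299, -0.2727, 0.2589]
tool_rot: [-0.048, 0.999, -0.0, -0.0]
ft_force: [0.6, -0.0, -1.1]
grip_width: 0.0587
grasp_force: 64.8
```

drive_tool(
  rows=[
    {"dx":0,"dy":-0.3,"dz":0,"wx":0,"wy":0,"wz":0,"hand":0},
    {"dx":0,"dy":-0.5,"dz":0,"wx":0,"wy":0,"wz":0,"hand":0},
    {"dx":0,"dy":-0.5,"dz":0,"wx":0,"wy":0,"wz":0,"hand":0},
    {"dx":0,"dy":-0.5,"dz":0,"wx":0,"wy":0,"wz":0,"hand":0},
  ],
)

```text
clock: 30.3
eef_pos: [0.4333, -0.2934, 0.2592]
tool_rot: [-0.051, 0.999, 0.0, -0.0]
ft_force: [0.2, 0.2, -1.4]
grip_width: 0.0589
grasp_force: 64.8
```

Run:
```python
from h import *
mv((.4322,-.2946,.0875,185.75)); save('scene','s7.png')
b=cv2.imread('pics/s7.png')[40:320,60:260]; cv2.imwrite('pics/m7.png',cv2.resize(b,(420,588)))
```

```text
t 30.3 p [ 0.4333 -0.2934  0.2592] w 58.9
d [ 0.02 -0.02  3.43] w [ 0.01 -0.    0.01]
```

View pics/m7.png

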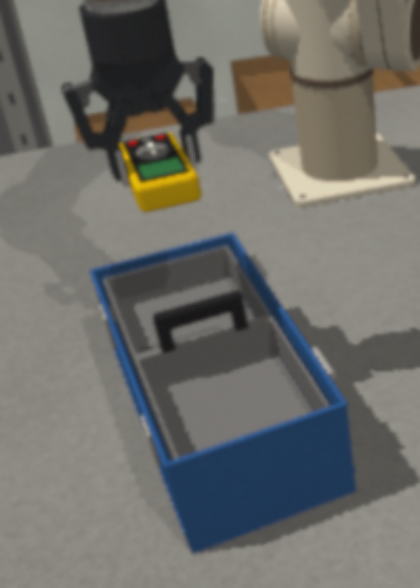

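The meter is held level, face up. Lower into the near compartment, stopping about 4 mm above its floor.

drive_tool(
  rows=[
    {"dx":0.02,"dy":-0.02,"dz":0.5,"wx":0,"wy":0,"wz":0,"hand":0},
    {"dx":0.02,"dy":-0.02,"dz":1,"wx":0,"wy":0,"wz":0,"hand":0},
    {"dx":0.02,"dy":-0.02,"dz":1.5,"wx":0,"wy":0,"wz":0,"hand":0},
    {"dx":0.02,"dy":-0.02,"dz":2,"wx":0,"wy":0,"wz":0,"hand":0},
    {"dx":0.02,"dy":-0.02,"dz":2.5,"wx":0,"wy":0,"wz":0,"hand":0},
    {"dx":0.02,"dy":-0.02,"dz":2.9,"wx":0,"wy":0,"wz":0,"hand":0},
    {"dx":0.02,"dy":-0.02,"dz":3.2,"wx":0,"wy":0,"wz":0,"hand":0},
    {"dx":0.02,"dy":-0.02,"dz":3.35,"wx":0,"wy":0,"wz":0,"hand":0},
    {"dx":0.02,"dy":-0.02,"dz":3.35,"wx":0,"wy":0,"wz":0,"hand":0},
    {"dx":0.02,"dy":-0.02,"dz":3.35,"wx":0,"wy":0,"wz":0,"hand":0},
  ],
)

```text
clock: 31.35
eef_pos: [0.4329, -0.2955, 0.0926]
tool_rot: [-0.05, 0.999, -0.0, 0.0]
ft_force: [-0.6, -0.2, -1.2]
grip_width: 0.0589
grasp_force: 64.9
```

drive_tool(
  rows=[
    {"dx":0,"dy":0,"dz":0.03,"wx":0,"wy":0,"wz":0,"hand":0},
    {"dx":0,"dy":0,"dz":0.06,"wx":0,"wy":0,"wz":0,"hand":0},
    {"dx":0,"dy":0,"dz":0.08,"wx":0,"wy":0,"wz":0,"hand":0},
    {"dx":0,"dy":0,"dz":0.08,"wx":0,"wy":0,"wz":0,"hand":0},
  ],
)

```text
clock: 31.75
eef_pos: [0.4323, -0.2957, 0.0879]
tool_rot: [-0.05, 0.999, -0.0, 0.0]
ft_force: [-0.3, 0.4, -2.2]
grip_width: 0.0587
grasp_force: 64.9
```

drive_tool(
  rows=[
    {"dx":0,"dy":0,"dz":0.02,"wx":0,"wy":0,"wz":0,"hand":0},
    {"dx":0,"dy":0,"dz":0.03,"wx":0,"wy":0,"wz":0,"hand":0},
    {"dx":0,"dy":0,"dz":0.03,"wx":0,"wy":0,"wz":0,"hand":0},
  ],
)

```text
clock: 32.05
eef_pos: [0.4324, -0.2958, 0.0869]
tool_rot: [-0.05, 0.999, -0.0, 0.0]
ft_force: [-1.2, -0.6, 3.8]
grip_width: 0.0591
grasp_force: 65.3
```

Set down (+3.8 N). Release, rise.

drive_tool(
  rows=[
    {"dx":0,"dy":0,"dz":0,"wx":0,"wy":0,"wz":0,"hand":74},
    {"dx":0,"dy":0,"dz":0,"wx":0,"wy":0,"wz":0,"hand":74},
    {"dx":0,"dy":0,"dz":0,"wx":0,"wy":0,"wz":0,"hand":74},
    {"dx":0,"dy":0,"dz":-0.3,"wx":0,"wy":0,"wz":0,"hand":74},
    {"dx":0,"dy":0,"dz":-0.8,"wx":0,"wy":0,"wz":0,"hand":74},
    {"dx":0,"dy":0,"dz":-1.5,"wx":0,"wy":0,"wz":0,"hand":74},
    {"dx":0,"dy":0,"dz":-2.3,"wx":0,"wy":0,"wz":0,"hand":45},
    {"dx":0,"dy":0,"dz":-3.1,"wx":0,"wy":0,"wz":0,"hand":45},
    {"dx":0,"dy":0,"dz":-3.1,"wx":0,"wy":0,"wz":0,"hand":45},
    {"dx":0,"dy":0,"dz":-3.1,"wx":0,"wy":0,"wz":0,"hand":45},
  ],
)

```text
clock: 33.05
eef_pos: [0.433, -0.2961, 0.2424]
tool_rot: [-0.05, 0.999, -0.001, 0.001]
ft_force: [-0.4, 0.2, 0.0]
grip_width: 0.045
grasp_force: 0.0
```

Run:
```python
from h import *
mv((.582,.2195,.242,164.1))
```

```text
t 33.05 p [ 0.433  -0.2961  0.2424] w 45.0
d [-4.    9.96 -0.  ] w [-0.02  0.03  4.33]
```

drive_tool(
  rows=[
    {"dx":-0.2,"dy":0.5,"dz":0,"wx":0,"wy":0,"wz":0.3,"hand":45},
    {"dx":-0.5,"dy":1.3,"dz":0,"wx":0,"wy":0,"wz":0.7,"hand":45},
    {"dx":-0.8,"dy":2.1,"dz":0,"wx":0,"wy":0,"wz":1,"hand":45},
    {"dx":-1.2,"dy":3,"dz":0,"wx":0,"wy":0,"wz":1.4,"hand":45},
    {"dx":-1.6,"dy":3.9,"dz":0,"wx":0,"wy":0,"wz":1.8,"hand":45},
    {"dx":-1.9,"dy":4.8,"dz":0,"wx":0,"wy":0,"wz":2.2,"hand":45},
    {"dx":-2.3,"dy":5.7,"dz":0,"wx":0,"wy":0,"wz":2.6,"hand":45},
    {"dx":-2.6,"dy":6.6,"dz":0,"wx":0,"wy":0,"wz":3,"hand":45},
    {"dx":-3,"dy":7.5,"dz":0,"wx":0,"wy":0,"wz":3.4,"hand":45},
    {"dx":-3.4,"dy":8.4,"dz":0,"wx":0,"wy":0,"wz":3.8,"hand":45},
    {"dx":-3.7,"dy":9.2,"dz":0,"wx":0,"wy":0,"wz":4.2,"hand":45},
    {"dx":-4,"dy":9.8,"dz":0,"wx":0,"wy":0,"wz":4.33,"hand":45},
    {"dx":-4,"dy":9.96,"dz":0,"wx":0,"wy":0,"wz":4.33,"hand":45},
    {"dx":-4,"dy":9.96,"dz":0,"wx":0,"wy":0,"wz":4.33,"hand":45},
    {"dx":-4,"dy":9.96,"dz":0,"wx":0,"wy":0,"wz":4.33,"hand":45},
    {"dx":-4,"dy":9.96,"dz":0,"wx":0,"wy":0,"wz":4.33,"hand":45},
  ],
)

```text
clock: 34.65
eef_pos: [0.5813, 0.2182, 0.2411]
tool_rot: [0.139, 0.99, -0.0, -0.0]
ft_force: [0.4, -0.2, -0.0]
grip_width: 0.0448
grasp_force: 0.0
```

Run:
```python
from h import *
mv((.582,.2195,.0185,164.1)); im=bot.camera('scene')
r=bot.outline_of('scene','ratchet_mid'); print(r[0]['score'],at('scene',*r[0]['extent'][:2],.018),at('scene',*axis(r[0]['region'])[0],.018))
```

```text
t 34.65 p [0.5813 0.2182 0.2411] w 44.8
d [-0.01  0.03  4.45] w [-0.01 -0.01 -0.02]
0.73 [0.5913 0.219  0.018 ] [0.5841 0.2146 0.018 ]
```

drive_tool(
  rows=[
    {"dx":0,"dy":0.02,"dz":0.7,"wx":0,"wy":0,"wz":0,"hand":45},
    {"dx":0,"dy":0.02,"dz":1.5,"wx":0,"wy":0,"wz":0,"hand":45},
    {"dx":0,"dy":0.02,"dz":2.3,"wx":0,"wy":0,"wz":0,"hand":45},
    {"dx":0,"dy":0.02,"dz":3,"wx":0,"wy":0,"wz":0,"hand":45},
    {"dx":0,"dy":0.02,"dz":3.5,"wx":0,"wy":0,"wz":0,"hand":45},
    {"dx":0,"dy":0.02,"dz":3.9,"wx":0,"wy":0,"wz":0,"hand":45},
    {"dx":0,"dy":0.02,"dz":4.2,"wx":0,"wy":0,"wz":0,"hand":45},
    {"dx":0,"dy":0.02,"dz":4.4,"wx":0,"wy":0,"wz":0,"hand":45},
    {"dx":0,"dy":0.02,"dz":4.43,"wx":0,"wy":0,"wz":0,"hand":45},
    {"dx":0,"dy":0.02,"dz":4.43,"wx":0,"wy":0,"wz":0,"hand":45},
    {"dx":0,"dy":0.02,"dz":4.43,"wx":0,"wy":0,"wz":0,"hand":0},
    {"dx":0,"dy":0.02,"dz":4.43,"wx":0,"wy":0,"wz":0,"hand":0},
    {"dx":0,"dy":0.02,"dz":4.43,"wx":0,"wy":0,"wz":0,"hand":0},
    {"dx":0,"dy":0.02,"dz":4.43,"wx":0,"wy":0,"wz":0,"hand":0},
    {"dx":0,"dy":0.02,"dz":4.43,"wx":0,"wy":0,"wz":0,"hand":0},
  ],
)

```text
clock: 36.25
eef_pos: [0.5829, 0.221, 0.0214]
tool_rot: [0.139, 0.99, 0.0, 0.001]
ft_force: [-0.8, -0.7, 6.6]
grip_width: 0.0182
grasp_force: 59.1
```

Run:
```python
from h import *
mv((.5954,-.2782,.25,185.75))
```

```text
t 36.25 p [0.5829 0.221  0.0214] w 18.2
d [-2.99 -9.53 -4.58] w [ 0.01  0.03 -4.34]
```

drive_tool(
  rows=[
    {"dx":0,"dy":0,"dz":-0.3,"wx":0,"wy":0,"wz":0,"hand":0},
    {"dx":0,"dy":0,"dz":-0.9,"wx":0,"wy":0,"wz":0,"hand":0},
    {"dx":0,"dy":0,"dz":-1.7,"wx":0,"wy":0,"wz":0,"hand":0},
    {"dx":0,"dy":0,"dz":-2.6,"wx":0,"wy":0,"wz":0,"hand":0},
    {"dx":0,"dy":0,"dz":-3.5,"wx":0,"wy":0,"wz":0,"hand":0},
    {"dx":-0.1,"dy":-0.3,"dz":-4.2,"wx":0,"wy":0,"wz":-0.1,"hand":0},
    {"dx":-0.3,"dy":-1,"dz":-4.6,"wx":0,"wy":0,"wz":-0.5,"hand":0},
    {"dx":-0.6,"dy":-1.8,"dz":-4.6,"wx":0,"wy":0,"wz":-0.9,"hand":0},
    {"dx":-0.8,"dy":-2.6,"dz":-4.6,"wx":0,"wy":0,"wz":-1.3,"hand":0},
    {"dx":-1.1,"dy":-3.5,"dz":-4.6,"wx":0,"wy":0,"wz":-1.7,"hand":0},
    {"dx":-1.4,"dy":-4.4,"dz":-4.6,"wx":0,"wy":0,"wz":-2.1,"hand":0},
    {"dx":-1.7,"dy":-5.3,"dz":-4.6,"wx":0,"wy":0,"wz":-2.5,"hand":0},
    {"dx":-2,"dy":-6.2,"dz":-4.6,"wx":0,"wy":0,"wz":-2.9,"hand":0},
    {"dx":-2.2,"dy":-7.1,"dz":-4.6,"wx":0,"wy":0,"wz":-3.3,"hand":0},
    {"dx":-2.5,"dy":-8,"dz":-4.6,"wx":0,"wy":0,"wz":-3.7,"hand":0},
    {"dx":-2.8,"dy":-8.8,"dz":-4.6,"wx":0,"wy":0,"wz":-4.1,"hand":0},
    {"dx":-2.99,"dy":-9.4,"dz":-4.6,"wx":0,"wy":0,"wz":-4.34,"hand":0},
    {"dx":-2.99,"dy":-9.53,"dz":-4.6,"wx":0,"wy":0,"wz":-4.34,"hand":0},
    {"dx":-2.99,"dy":-9.53,"dz":-4.6,"wx":0,"wy":0,"wz":-4.34,"hand":0},
    {"dx":-2.99,"dy":-9.53,"dz":-4.6,"wx":0,"wy":0,"wz":-4.34,"hand":0},
  ],
)

```text
clock: 38.25
eef_pos: [0.5948, -0.2774, 0.2494]
tool_rot: [-0.051, 0.999, 0.001, -0.0]
ft_force: [0.1, -0.0, -2.3]
grip_width: 0.0185
grasp_force: 58.9
```

Run:
```python
from h import *
mv((.5954,-.2782,.0875,185.75)); save('scene','s8.png')
b=cv2.imread('pics/s8.png')[40:320,60:260]; cv2.imwrite('pics/m8.png',cv2.resize(b,(420,588)))
```

```text
t 38.25 p [ 0.5948 -0.2774  0.2494] w 18.5
d [-0.01 -0.02  3.24] w [ 0.01 -0.01  0.01]
```

View pics/m8.png

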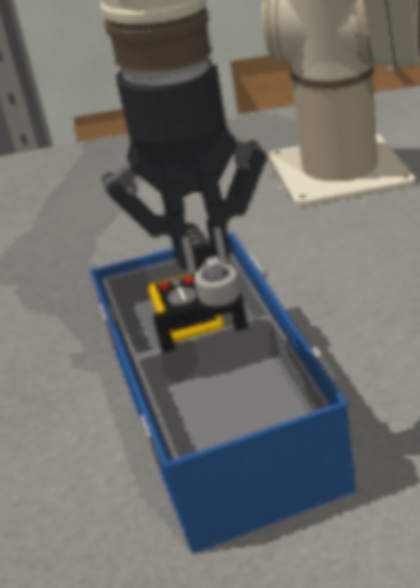

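Ratchet held level, drive square up; meter face up in the rear compartment. Lower the ratchet.

drive_tool(
  rows=[
    {"dx":0,"dy":0,"dz":0.5,"wx":0,"wy":0,"wz":0,"hand":0},
    {"dx":0,"dy":0,"dz":1,"wx":0,"wy":0,"wz":0,"hand":0},
    {"dx":0,"dy":0,"dz":1.5,"wx":0,"wy":0,"wz":0,"hand":0},
    {"dx":0,"dy":0,"dz":2,"wx":0,"wy":0,"wz":0,"hand":0},
    {"dx":0,"dy":0,"dz":2.5,"wx":0,"wy":0,"wz":0,"hand":0},
    {"dx":0,"dy":0,"dz":2.9,"wx":0,"wy":0,"wz":0,"hand":0},
    {"dx":0,"dy":0,"dz":3.1,"wx":0,"wy":0,"wz":0,"hand":0},
    {"dx":0,"dy":0,"dz":3.17,"wx":0,"wy":0,"wz":0,"hand":0},
    {"dx":0,"dy":0,"dz":3.17,"wx":0,"wy":0,"wz":0,"hand":0},
    {"dx":0,"dy":0,"dz":3.17,"wx":0,"wy":0,"wz":0,"hand":0},
  ],
)

```text
clock: 39.3
eef_pos: [0.5959, -0.2785, 0.0928]
tool_rot: [-0.051, 0.999, -0.001, 0.001]
ft_force: [-1.1, -1.1, -0.7]
grip_width: 0.0186
grasp_force: 58.9
```

drive_tool(
  rows=[
    {"dx":0,"dy":0,"dz":0.03,"wx":0,"wy":0,"wz":0,"hand":0},
    {"dx":0,"dy":0,"dz":0.06,"wx":0,"wy":0,"wz":0,"hand":0},
    {"dx":0,"dy":0,"dz":0.06,"wx":0,"wy":0,"wz":0,"hand":0},
    {"dx":0,"dy":0,"dz":0.06,"wx":0,"wy":0,"wz":0,"hand":0},
  ],
)

```text
clock: 39.7
eef_pos: [0.5949, -0.2786, 0.0884]
tool_rot: [-0.05, 0.999, -0.0, 0.0]
ft_force: [0.0, -0.2, -1.7]
grip_width: 0.0183
grasp_force: 58.9
```

drive_tool(
  rows=[
    {"dx":0,"dy":0,"dz":0.03,"wx":0,"wy":0,"wz":0,"hand":0},
    {"dx":0,"dy":0,"dz":0.03,"wx":0,"wy":0,"wz":0,"hand":0},
    {"dx":0,"dy":0,"dz":0.03,"wx":0,"wy":0,"wz":0,"hand":45},
    {"dx":0,"dy":0,"dz":0.03,"wx":0,"wy":0,"wz":0,"hand":45},
    {"dx":0,"dy":0,"dz":0.03,"wx":0,"wy":0,"wz":0,"hand":45},
    {"dx":0,"dy":0,"dz":-0.3,"wx":0,"wy":0,"wz":0,"hand":45},
    {"dx":0,"dy":0,"dz":-0.8,"wx":0,"wy":0,"wz":0,"hand":45},
    {"dx":0,"dy":0,"dz":-1.5,"wx":0,"wy":0,"wz":0,"hand":45},
    {"dx":0,"dy":0,"dz":-2.3,"wx":0,"wy":0,"wz":0,"hand":45},
    {"dx":0,"dy":0,"dz":-3.1,"wx":0,"wy":0,"wz":0,"hand":45},
    {"dx":0,"dy":1,"dz":-3.1,"wx":0,"wy":0,"wz":0,"hand":45},
    {"dx":0,"dy":2,"dz":-3.1,"wx":0,"wy":0,"wz":0,"hand":45},
    {"dx":0,"dy":3,"dz":-3.1,"wx":0,"wy":0,"wz":0,"hand":45},
    {"dx":0,"dy":4,"dz":-3.1,"wx":0,"wy":0,"wz":0,"hand":45},
    {"dx":0,"dy":5,"dz":-3.1,"wx":0,"wy":0,"wz":0,"hand":45},
    {"dx":0,"dy":5,"dz":-3.1,"wx":0,"wy":0,"wz":0,"hand":45},
    {"dx":0,"dy":5,"dz":-3.1,"wx":0,"wy":0,"wz":0,"hand":45},
    {"dx":0,"dy":5,"dz":-3.1,"wx":0,"wy":0,"wz":0,"hand":45},
  ],
)

```text
clock: 41.5
eef_pos: [0.57, -0.0304, 0.2434]
tool_rot: [-0.05, 0.999, -0.0, 0.0]
ft_force: [-1.5, 0.1, -0.9]
grip_width: 0.0445
grasp_force: 0.0
```

Run:
```python
from h import *
im=bot.camera('top'); b=bot.camera('scene')
a=cv2.cvtColor(im[140:340,330:470],cv2.COLOR_RGB2BGR)
o=np.zeros((600,790,3),np.uint8); o[:,:420]=cv2.resize(a,None,fx=3,fy=3,interpolation=cv2.INTER_CUBIC)
b=cv2.cvtColor(b[60:360,70:255],cv2.COLOR_RGB2BGR); o[:,420:]=cv2.resize(b,(370,600)); cv2.imwrite('pics/m9.png',o)
```

```text
(no output)
```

View pics/m9.png

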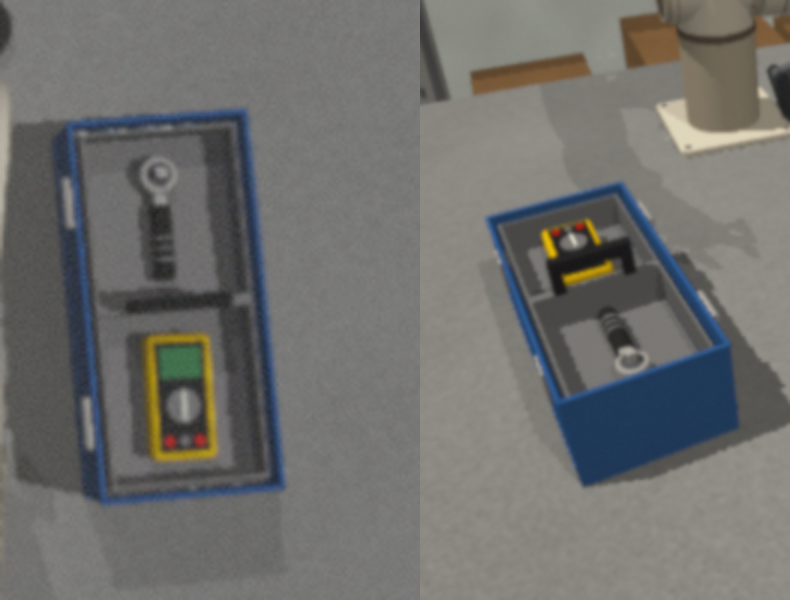

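The meter (crop 180,395) lies face up and the ratchet (158,220) drive square up, each in its own compartment of the level tray.

```bash
python3 -c "
from workcell import bot
print(bot.job_done())"
```

```text
the job is handed in; nothing more can be done
None
```

The tool box is packed as asked and handed in after about 42 s of robot time: the wrench and socket are on the bottom, the tray is level on its ledges, and the meter (face up) and ratchet (drive square up) lie in separate compartments; the hand-in returned no verdict.

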